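# Assemble a two-tier tester pot display

### The arm

A 7-joint arm with a two-finger parallel gripper is mounted at the origin on the work surface; the furniture and walls round the work are solid. World frame = base frame: x ahead of the robot, y to its left, z up, the work surface at z = 0. Lengths are in m, angles in rad, forces in N, time in s.
With the tool pointing down it reaches from about 0.4 to 0.85 m from the base axis. Payload 10.4 kg.
Tool frame: the origin (TCP) lies midway between the tips of the shut fingers; the grasp point (between the pads) lies 19 mm behind it; x points along the fingers, y is the direction in which the jaws open and shut, and the axes are right-handed (so a half turn about x gives the same grasp; the last joint's range is limited). The gripper opens to 87 mm and grips with 3 to 60 N. Pads are 19 mm wide; open, the fingers measure 117 mm over their backs; the gripper's body (75 mm by 190 mm) begins 51 mm behind the grasp point.
Start: joints at [-1.364, 0.332, -0.065, 1.46, 0.022, 1.35, -0.088], TCP at [0.142, 0.609, 0.223] pointing down, gripper open.
Joint ranges: [-2.6, 2.6], [-0.5, 2.12], [-1.47, 1.34], [0.16, 2.42], [-1.27, 4.41], [0.06, 2.06], [-2.6, 2.6]. Speed limits (rad/s): [2.22, 2.22, 2.79, 2.79, 3.14, 3.14, 3.14].

### API

Orientations are given as a unit quaternion [x, y, z, w].
In Python, from bench import r gives the robot as it stands.
- The arm moves only by the shell command python3 -m jog 'ROWS' [OPENING] [FORCE]. ROWS is JSON, a list of rows, each an object with "slide": the shift along the tool's x, y, z in cm, a list of three; "roll": the turn about the tool's x in degrees. A call has 1 to 5 rows; each row is the pose to reach, as a shift and turn from the pose measured when the call began, along the tool's axes at that moment; what a row does not reach only later rows make up. A row lasts 1/12 s, in which the tool goes at most 41.7 mm and 7.16 degrees, less where a joint would pass 70% of its speed; a pose out of reach is approached as far as the arm can. A call with a gripper value outside its range is refused whole. OPENING is the closure, from 0 (fully open) to 1 (shut), set as the call begins (- or left out, the last holds). The fingers move at their own pace and stop on an object; FORCE is the grip in N (left out, the last holds). Time passes only in rows, so rows that repeat a pose let the fingers close. It gives the time, the measured TCP pose, the force and the opening at its end, in the units of the state.
- r.read_state(): the state, without advancing time (a new reading comes with each control period).
- r.camera(name): name is "scene" or "top" or "wrist"; returns the picture (400x640x3 uint8, red, green, blue); there is no depth.
- r.camera_info(name): a dict with "intrinsics" (3x3 intrinsics, pixels), "R" (3x3) and "t" (3): a world point X has camera coordinates R X + t; the wrist camera has in their place "hand_eye" (4x4, takes a point from camera to tool coordinates, whose origin is the TCP and whose axes are the tool frame's). Camera axes: x right, y down, z forward; pixel columns grow to the right and rows downward; lengths in m; the calibration is good to about 2 mm. A picture is of the moment at which its call begins: read the wrist's pose just before it. camera_info takes no time and is no camera call.
- r.close_job(): hands the job in, once; it reports no verdict.
The state is a dict: "time": time; "joint_positions": joint angles; "joint_vel": joint speeds; "joint_torque": joint torques, N m; "ee_pos": TCP position; "eef_rot": TCP orientation; "ft_force": force on the tool from outside, world axes, zero at the start; "torque": the same for the moment, N m; "width": finger opening in m.
Only numpy, scipy, OpenCV 4.12 (cv2) and the standard library are available. Lean on these libraries where they do the work, as an engineer would, in place of code of your own. Each camera call takes 0.05 s, during which the arm holds its last target.

### The job

Build up the tester display: stand the red-lidded pot and the teal-lidded pot upright on the discs of their own colour on the white stand. Then fit the loose grey tray level onto the stand's four corner posts, pins through its corner holes and fully down, and stand the cream-lidded pot upright on the middle of the cream pad on top of the tray.

Things in the scene. Friction and masses are not known exactly. Their poses are not given: they have to be found in the camera images.
- pot_red: Tester pot with screw lid, red lid, red label. Upright cylinder, body 46 mm across up to 46 mm height, lid 49 mm across from 46 to 60 mm height, about 90 g. Loose. Origin: centre of its underside, z up.
- pot_teal: Tester pot with screw lid, black-rimmed lid with a teal top, orange label. Upright cylinder, body 46 mm across up to 46 mm height, lid 49 mm across from 46 to 60 mm height, about 90 g. Loose. Origin: centre of its underside, z up.
- pot_cream: Tester pot with screw lid, cream lid, green and blue label. Upright cylinder, body 46 mm across up to 46 mm height, lid 49 mm across from 46 to 60 mm height, about 90 g. Loose. Origin: centre of its underside, z up.
- disc_red: Flat red disc, 56 mm across, 2 mm thick, lying fixed on the white slab of the stand, one of its two pot places. Origin: centre of its underside (its upper face is 2 mm higher), z up.
- disc_teal: Flat teal disc, 56 mm across, 2 mm thick, lying fixed on the white slab of the stand, one of its two pot places. Origin: centre of its underside (its upper face is 2 mm higher), z up.
- stand: White lower tier, fixed to the worktop: slab 204 x 104 x 10 mm (long side along its x) that carries the red and the teal disc, 45 mm to either side of its centre along its x. Aluminium posts, 19 mm across, at x = +-88, y = +-38 mm rise to a flat shoulder 84 mm above the worktop; on each a pin 8 mm across goes on to 97 mm, its last 4 mm tapered to 3 mm. Origin: centre of its underside on the worktop, z up.
- stand_seat (a point): Point at the middle between the four posts of the stand, at shoulder height (84 mm above the worktop): where the origin of the seated tray comes to lie. Axes as the stand's.
- top_tray: Loose grey tray, upper tier, 250 g: flat deck 204 x 104 x 8 mm (long side along its x) with dark edges and a round 16 mm through hole at each corner (x = +-88, y = +-38 mm) for the stand's pins. A square block 46 x 46 mm in its middle, sides along its x and y, from 8 to 34 mm above its underside, is the grip; a cream pad 44 mm across, 2 mm thick, lies on the block. It may be seated either way round. Origin: centre of its underside, z up.
- tray_pad (a point): Middle of the upper face of the cream pad, 36 mm above the tray's underside (120 mm above the worktop when the tray is seated). Axes as the tray's.
Mind the look-alikes: they are no part of the job. What is shaped like the pot_teal but purple or yellow is not meant.

How it is judged:
On the way, in this order (a step that is already met when the one before it is completed fails the run):
1. the red-lidded and the teal-lidded pot stand on the discs of their colour (horizontal distance between pot_red and disc_red below 0.012 m and z of pot_red in the frame of disc_red between -0.002 and 0.008 m and angle between each of pot_red, pot_teal's own z axis and vertical below 0.1 rad and horizontal distance between pot_teal and disc_teal below 0.012 m and z of pot_teal in the frame of disc_teal between -0.002 and 0.008 m), for 0.2 s.
2. the tray is seated on the four posts above them (all of step 1 and horizontal distance between top_tray and stand_seat below 0.008 m and z of top_tray in the frame of stand_seat between -0.003 and 0.004 m and angle between the x axis of top_tray and the x axis of stand, either way round below 0.1 rad and angle between top_tray's own z axis and vertical below 0.05 rad), for 0.2 s.
3. the cream-lidded pot stands on the cream pad of the seated tray (all of step 2 and horizontal distance between pot_cream and tray_pad below 0.012 m and z of pot_cream in the frame of tray_pad between -0.004 and 0.006 m and angle between pot_cream's own z axis and vertical below 0.1 rad), for 0.2 s.
At the end, for the whole second after the job is handed in: Red- and teal-lidded pots upright on their own discs (12 mm); tray level on all four post shoulders (centre 8 mm, height -3 to +4 mm, turn 0.1 rad, either way round); cream-lidded pot upright on the cream pad (12 mm); pots within 0.1 rad, tray 0.05 rad of level; all released, at rest (all of step 3 and linear speed of each of pot_red, pot_teal, pot_cream, top_tray below 0.02 m/s); the robot touches nothing.
It also fails if it takes over 99 s, if anything falls off the work surface, if the arm or the gripper's body presses on something with over 40 N, if the wrist force passes 120 N, or if a joint passes its speed limit or range.

## Working session

There is one attempt and no reset: what is moved stays moved. The work goes in short steps, Python scripts to look and compute and a shell command to move; the robot and the scene stay as the last step left them, time stands still between calls to the robot, and variables do not carry over. Pictures are saved under pics/ and viewed, and the job is handed in when it is done.

```bash
ls; mkdir -p pics
python3 - <<'E'
from bench import r
import cv2
s=r.read_state()
print(s)
for n in ["scene","top","wrist"]:
    im=r.camera(n); cv2.imwrite(f"pics/{n}0.png",im[:,:,::-1])
    print(n,r.camera_info(n))
E
```

```text
pics
{'time': 0.0, 'joint_positions': array([-1.36359188,  0.33288137, -0.06469649,  1.4609406 ,  0.02161547,
        1.3498848 , -0.08849305]), 'joint_vel': array([ 6.14771899e-04,  8.24569557e-05, -9.04742468e-04, -1.95454418e-03,
       -5.14796812e-04,  1.52484013e-04,  2.16144288e-03]), 'joint_torque': array([-6.93626826e-04, -6.23249602e+01,  2.42443214e-02, -3.89903140e+01,
       -6.14247657e-02,  3.96761997e-02,  1.32667069e-04]), 'ee_pos': array([0.14229244, 0.60819384, 0.22174834]), 'eef_rot': array([ 0.08055908,  0.70247392, -0.08156017,  0.70241624]), 'ft_force': array([-0.23343629,  0.4003834 , -0.07823793]), 'torque': array([ 0.03052787, -0.05178947, -0.00145025]), 'width': 0.08674820391987993}
scene {'intrinsics': array([[453.19681203,   0.        , 324.97470109],
       [  0.        , 453.19681203, 198.70643026],
       [  0.        ,   0.        ,   1.        ]]), 'R': array([[ 0.67060324, -0.74168797,  0.01379311],
       [-0.51765921, -0.48120204, -0.70744154],
       [ 0.53133816,  0.46727246, -0.70663726]]), 't': array([-0.3597553 ,  0.31711548,  0.72714064])}
t
[... 206 characters left out ...]
13  ,  0.02553828],
       [-0.98661901,  0.00672369, -0.16290401],
       [ 0.16266926, -0.02699322, -0.98631135]]), 't': array([-0.01121645,  0.53211005,  0.98554559])}
wrist {'intrinsics': array([[318.68377594,   0.        , 319.49865197],
       [  0.        , 318.68377594, 198.73889478],
       [  0.        ,   0.        ,   1.        ]]), 'hand_eye': array([[ 2.07432029e-04, -2.84109984e-01,  9.58791674e-01,
        -1.61552111e-01],
       [ 9.99999279e-01, -1.07488526e-03, -5.34858121e-04,
         5.88599071e-04],
       [ 1.18254957e-03,  9.58791094e-01,  2.84109556e-01,
        -7.80101213e-02],
       [ 0.00000000e+00,  0.00000000e+00,  0.00000000e+00,
         1.00000000e+00]])}
```

View pics/scene0.png

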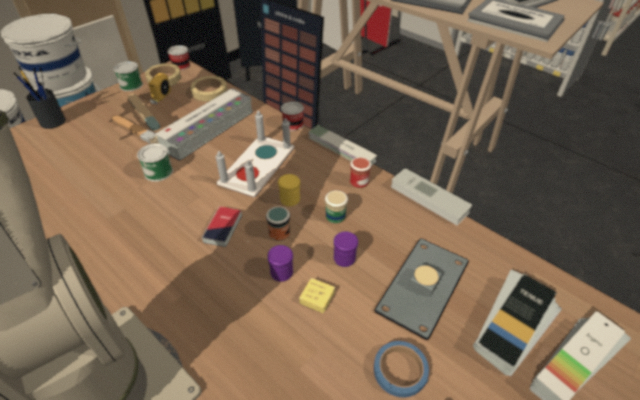

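View pics/top0.png

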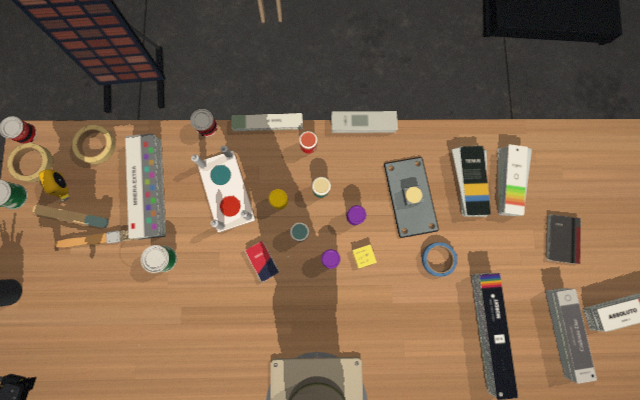

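View pics/wrist0.png

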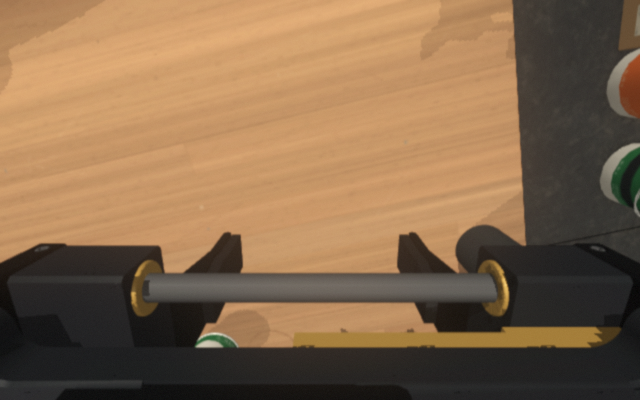

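```bash
cat > h.py <<'E'
from bench import r
import numpy as np, cv2
from scipy.spatial.transform import Rotation as Ro
def cam(n,s=None):
    ci=r.camera_info(n);K=np.array(ci["intrinsics"])
    if n=="wrist":
        H=np.array(ci["hand_eye"]);T=np.eye(4);T[:3,:3]=Ro.from_quat(s["eef_rot"]).as_matrix();T[:3,3]=s["ee_pos"]
        W=np.linalg.inv(T@H);return K,W[:3,:3],W[:3,3]
    return K,np.array(ci["R"]),np.array(ci["t"])
def pix2w(c,uv,z):
    K,R,t=c;d=R.T@np.linalg.inv(K)@np.array([uv[0],uv[1],1.]);o=-R.T@t
    return o+d*(z-o[2])/d[2]
def w2pix(c,X):
    K,R,t=c;p=K@(R@np.array(X)+t);return p[:2]/p[2]
def shift(s,target):
    "tool-frame cm shift to world TCP target"
    return np.round(Ro.from_quat(s["eef_rot"]).inv().apply(np.array(target)-s["ee_pos"])*100,2)
def axes(s): return np.round(Ro.from_quat(s["eef_rot"]).as_matrix(),3)
E
python3 - <<'E'
from h import *
im=cv2.imread("pics/top0.png")
cv2.imwrite("pics/topcrop.png",cv2.resize(im[100:280,180:450],None,fx=2.9,fy=2.9,interpolation=cv2.INTER_CUBIC))
s=r.read_state();print(axes(s))
c=cam("top")
for n,uv,z in [("red",(308,142),.06),("teal",(299,232),.06),("cream",(321,186),.06),("dred",(230,206),.012),("dteal",(220,175),.012),("tray pad",(413,195),.036)]: print(n,pix2w(c,uv,z).round(3))
E
```

```text
[[-0.     0.228  0.974]
 [-0.001  0.974 -0.228]
 [-1.    -0.001  0.   ]]
red [0.668 0.018 0.06 ]
teal [0.431 0.042 0.06 ]
cream [ 0.549 -0.016  0.06 ]
dred [0.505 0.228 0.012]
dteal [0.59  0.257 0.012]
tray pad [ 0.528 -0.261  0.036]
```

View pics/topcrop.png

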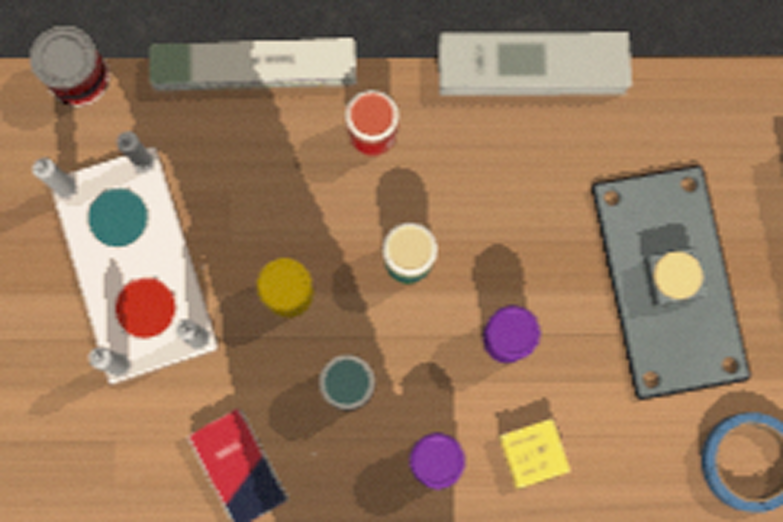

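Run:
```python
import cv2,numpy as np
im=cv2.imread("pics/scene0.png")
a=cv2.resize(im[150:290,200:380],(540,420),interpolation=cv2.INTER_CUBIC)
t=cv2.imread("pics/top0.png")[110:270,0:70]
b=cv2.resize(t,(184,420),interpolation=cv2.INTER_CUBIC)
cv2.imwrite("pics/cr.png",np.hstack([a,b]))
```

```text
(no output)
```

View pics/cr.png

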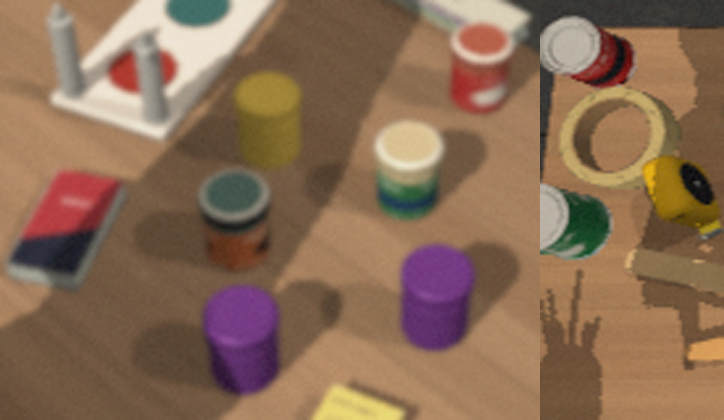

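Red-lidded pot: scene (360,172); teal top with black rim and orange label: (278,222); cream lid with green and blue label: (336,205). The solid purple (280,263), (345,248) and yellow (289,190) cylinders are the look-alikes. The grey-lidded red tins aren't candidates.

Run:
```python
from h import *
from scipy.optimize import least_squares
top=cv2.imread("pics/top0.png");sc=cv2.imread("pics/scene0.png")
C={"top":(cam("top"),top),"scene":(cam("scene"),sc)}
def seg(n,uv,w=14,tol=28):
    c,im=C[n];u,v=uv;lab=cv2.cvtColor(im,cv2.COLOR_BGR2LAB).astype(float)
    ref=np.median(lab[v-2:v+3,u-2:u+3].reshape(-1,3),axis=0)
    m=((np.abs(lab-ref)*[0.5,1.5,1.5]).sum(2)<tol).astype(np.uint8)
    mm=np.zeros_like(m);mm[v-w:v+w+1,u-w:u+w+1]=m[v-w:v+w+1,u-w:u+w+1]
    k,l,st,ce=cv2.connectedComponentsWithStats(mm);i=l[v,u]
    return ce[i],st[i,4],st[i,2:4]
def report(n,z,t,s):
    out=[]
    for cn,uv in (("top",t),("scene",s)):
        ce,a,b=seg(cn,uv);out.append((ce.round(1),a,b,pix2w(C[cn][0],ce,z)[:2].round(4)))
    print(n,*out)
report("red",.06,(308,141),(360,164));report("teal",.06,(300,232),(278,214));report("cream",.06,(321,186),(336,199))
report("dred",.012,(230,206),(248,174));report("dteal",.012,(221,175),(265,153));report("pad",.036,(414,195),(426,275))
g=C["top"][0]
big=cv2.resize(top[140:245,190:260],None,fx=7,fy=5.7,interpolation=cv2.INTER_CUBIC);cv2.imwrite("pics/st.png",big[:600])
```

```text
red (array([307.8, 139.1]), np.int32(145), array([14, 13], dtype=int32), array([0.6759, 0.0179])) (array([360.4, 162.7]), np.int32(99), array([14,  9], dtype=int32), array([0.6765, 0.0169]))
teal (array([299.1, 231.3]), np.int32(182), array([15, 15], dtype=int32), array([0.4327, 0.0414])) (array([277.4, 213.7]), np.int32(205), array([18, 14], dtype=int32), array([0.4336, 0.0402]))
cream (array([320.9, 184.9]), np.int32(189), array([17, 15], dtype=int32), array([ 0.5523, -0.0154])) (array([335.6, 198.2]), np.int32(275), array([22, 20], dtype=int32), array([ 0.5495, -0.0179]))
dred (array([230.6, 205.9]), np.int32(267), array([18, 19], dtype=int32), array([0.5057, 0.2263])) (array([250.3, 175.8]), np.int32(318), array([29, 29], dtype=int32), array([0.5046, 0.2127]))
dteal (array([220.1, 174.8]), np.int32(298), array([19, 20], dtype=int32), array([0.5911, 0.2568])) (array([265.6, 151.6]), np.int32(188), array([20, 12], dtype=int32), array([0.5917, 0.2537]))
pad (array([413.6, 194.4]), np.int32(197), array([16, 16], dtype=int32), array([ 0.5294, -0.2626])) (array([425.9, 275.1]), np.int32(335), array([23, 19], dtype=int32), array([ 0.5291, -0.264 ]))
```

View pics/st.png

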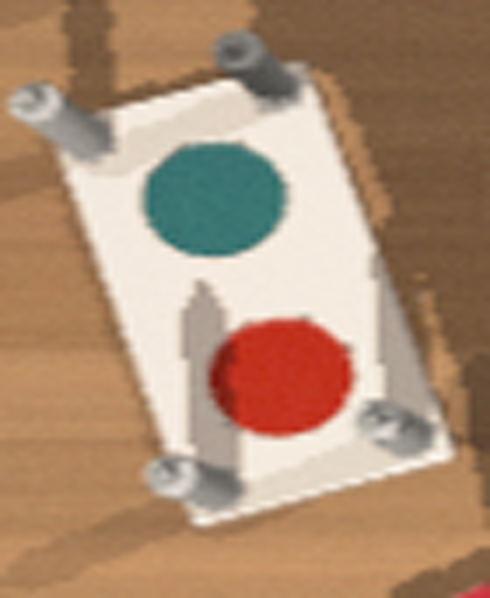

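```bash
python3 -m jog '[{"slide":[0,-2.3,3.3],"roll":-3},{"slide":[0,-4.6,6.6],"roll":-6},{"slide":[0,-6.9,9.9],"roll":-9},{"slide":[0,-9.2,13.2],"roll":-12},{"slide":[0,-11.5,16.5],"roll":-13}]' 0 20; python3 -c "
from h import *
s=r.read_state();print(axes(s),shift(s,[.676,.0175,.22]))"
```

```text
time: 0.57
ee_pos: [0.2777, 0.457, 0.2219]
eef_rot: [-0.001, 0.707, -0.0, 0.707]
ft_force: [0.7, 1.0, 0.6]
width: 0.0871
[[-0.    -0.     1.   ]
 [-0.001  1.     0.   ]
 [-1.    -0.001 -0.   ]] [  0.23 -43.96  39.82]
```

```bash
python3 -m jog '[{"slide":[0,-3,2.7],"roll":0},{"slide":[0,-6,5.4],"roll":0},{"slide":[0,-9,8.1],"roll":0},{"slide":[0,-12,10.8],"roll":0},{"slide":[0,-15,13.5],"roll":0}]'
python3 -m jog '[{"slide":[0,-3,2.7],"roll":0},{"slide":[0,-6,5.4],"roll":0},{"slide":[0,-9,8.1],"roll":0},{"slide":[0,-12,10.8],"roll":0},{"slide":[0,-15,13.5],"roll":0}]'; python3 -c "
from h import *
s=r.read_state();print(axes(s),shift(s,[.676,.0175,.22]))"
```

```text
time: 0.98
ee_pos: [0.4136, 0.3052, 0.2221]
eef_rot: [-0.001, 0.707, -0.0, 0.707]
ft_force: [-0.3, 0.0, 0.0]
width: 0.0869
time: 1.4
ee_pos: [0.5496, 0.1535, 0.2222]
eef_rot: [-0.001, 0.707, -0.0, 0.707]
ft_force: [0.3, 1.1, 0.5]
width: 0.0867
[[-0.    -0.001  1.   ]
 [-0.001  1.     0.001]
 [-1.    -0.001 -0.   ]] [  0.23 -13.61  12.63]
```

Accurate motion. Go above the red pot, descend partway, look.

```bash
python3 -m jog '[{"slide":[0,-3,2.8],"roll":0},{"slide":[0,-6,5.6],"roll":0},{"slide":[0,-9,8.4],"roll":0},{"slide":[0,-12,11.2],"roll":0},{"slide":[0.5,-13.6,12.6],"roll":0}]'
python3 -m jog '[{"slide":[3,0,0],"roll":0},{"slide":[6,0,0],"roll":0},{"slide":[9,0,0],"roll":0},{"slide":[10,0,0],"roll":0},{"slide":[10,0,0],"roll":0}]'; python3 -c "
from h import *
s=r.read_state();print(shift(s,[.676,.0175,.031]))
im=r.camera('wrist');cv2.imwrite('pics/w1.png',im[:,:,::-1]);c=cam('wrist',s)
print(w2pix(c,[.676,.0175,.06]),w2pix(c,s['ee_pos']))"
```

```text
time: 1.82
ee_pos: [0.6779, 0.0126, 0.2174]
eef_rot: [-0.0, 0.707, -0.002, 0.707]
ft_force: [1.4, -0.3, 0.2]
width: 0.0869
time: 2.23
ee_pos: [0.6761, 0.0124, 0.1143]
eef_rot: [-0.0, 0.709, -0.002, 0.705]
ft_force: [-0.5, -0.4, -0.1]
width: 0.0869
[8.33 0.54 0.03]
[326.27801065 217.52013998] [318.7090443  250.54830104]
```

View pics/w1.png

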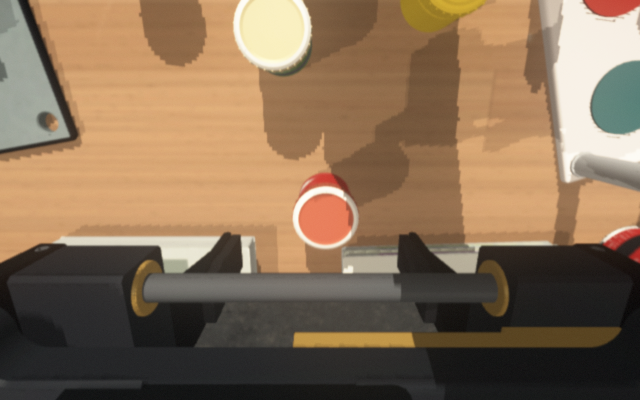

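```bash
python3 -m jog '[{"slide":[0,0.54,0],"roll":0},{"slide":[2.5,0.54,0],"roll":0},{"slide":[5,0.54,0],"roll":0},{"slide":[7,0.54,0],"roll":0},{"slide":[8.3,0.54,0],"roll":0}]'
python3 -m jog '[{"slide":[0,0,0],"roll":0},{"slide":[0,0,0],"roll":0},{"slide":[0,0,0],"roll":0},{"slide":[0,0,0],"roll":0}]' 1 20
python3 -m jog '[{"slide":[0,0,0],"roll":0},{"slide":[0,0,0],"roll":0},{"slide":[0,0,0],"roll":0},{"slide":[0,0,0],"roll":0}]' 1 20
```

```text
time: 2.7
ee_pos: [0.6778, 0.0184, 0.034]
eef_rot: [-0.0, 0.707, -0.002, 0.707]
ft_force: [-0.1, 0.1, 0.1]
width: 0.0872
time: 3.03
ee_pos: [0.6791, 0.0185, 0.0361]
eef_rot: [-0.0, 0.706, -0.002, 0.708]
ft_force: [0.3, -0.0, 0.6]
width: 0.0683
time: 3.37
ee_pos: [0.6796, 0.0182, 0.0369]
eef_rot: [-0.0, 0.706, -0.002, 0.709]
ft_force: [0.7, -0.3, 4.0]
width: 0.0484
```

```bash
python3 -m jog '[{"slide":[-2.5,0,0],"roll":0},{"slide":[-5.5,0,0],"roll":0},{"slide":[-8.5,0,0],"roll":0},{"slide":[-11,1,-0.8],"roll":0},{"slide":[-11.8,3.8,-3],"roll":0}]'
python3 -m jog '[{"slide":[0,3,-2.5],"roll":0},{"slide":[0,6,-5],"roll":0},{"slide":[0,9,-7.5],"roll":0},{"slide":[0,12,-10],"roll":0},{"slide":[0,15,-12.4],"roll":0}]'; python3 -c "
from h import *
s=r.read_state();print(shift(s,[.5085,.2272,.15]),s['width'],axes(s))"
```

```text
time: 3.78
ee_pos: [0.6521, 0.0515, 0.159]
eef_rot: [0.001, 0.703, -0.005, 0.711]
ft_force: [0.5, -0.7, 0.6]
width: 0.0486
time: 4.2
ee_pos: [0.5277, 0.2038, 0.1568]
eef_rot: [0.001, 0.703, -0.005, 0.711]
ft_force: [0.6, 0.5, -0.4]
width: 0.0485
[ 0.65  2.32 -1.95] 0.04848583610355683 [[ 0.01   0.009  1.   ]
 [-0.005  1.    -0.009]
 [-1.    -0.005  0.011]]
```

```bash
python3 -m jog '[{"slide":[0,1.5,-1],"roll":0},{"slide":[0,2.32,-1.9],"roll":0},{"slide":[0.5,2.32,-1.95],"roll":0},{"slide":[0.6,2.32,-1.95],"roll":0}]'; python3 -c "
from h import *
s=r.read_state();print(shift(s,[.5085,.2272,.049]),s['width'],axes(s))
im=r.camera('wrist');cv2.imwrite('pics/w2.png',im[:,:,::-1]);c=cam('wrist',s)
for a in (1,-1):
  for b in (1,-1):
    x=np.array([.548,.242])+Ro.from_euler('z',18.9,degrees=True).as_matrix()[:2,:2]@[a*.088,b*.038]
    print(a,b,x.round(4),w2pix(c,[*x,.097]).round(1))
print(w2pix(c,[.591,.2565,.012]))
"
```

```text
time: 4.53
ee_pos: [0.5084, 0.2263, 0.1497]
eef_rot: [0.001, 0.704, -0.005, 0.711]
ft_force: [0.3, -0.5, -1.0]
width: 0.0485
[10.07  0.15 -0.1 ] 0.048464317334144774 [[ 0.01   0.009  1.   ]
 [-0.006  1.    -0.009]
 [-1.    -0.006  0.01 ]]
1 1 [0.6189 0.3065] [419.3 344.2]
1 -1 [0.6436 0.2346] [330.9 368.7]
-1 1 [0.4524 0.2494] [353.4 137.6]
-1 -1 [0.4771 0.1775] [247.8 175. ]
[349.61951925 262.94210654]
```

View pics/w2.png

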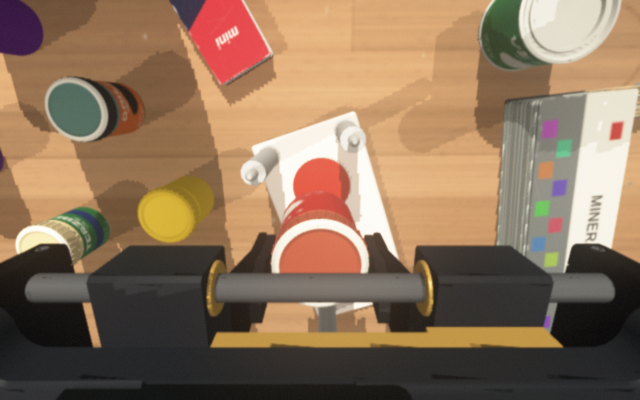

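```bash
python3 -c "
from h import *
s=r.read_state();c=cam('wrist',s)
print(pix2w(c,(320,255),.173)-s['ee_pos'],w2pix(c,s['ee_pos']+[-.003,0,.023]))
im=cv2.imread('pics/w2.png')
m=cv2.inRange(im,(0,0,150),(120,130,255))[215:310,260:380]
k,l,st,ce=cv2.connectedComponentsWithStats(m);print(st[1:],ce[1:]+[260,215])
"
```

```text
[-0.00918358  0.00094193  0.02329393] [318.20418226 266.29063392]
[[  11    0   90   40  690]
 [  20   15   81   43 2880]
 [   0   17    1    1    1]
 [   6   17    1    1    1]
 [   8   19    5    1    5]
 [ 104   22    1    1    1]
 [ 103   24    4    8    9]
 [ 108   38    1    1    1]
 [  11   56    1    1    1]
 [ 111   91    3    2    3]
 [   6   92    1    1    1]
 [ 105   92    2    2    2]
 [  54   94    1    1    1]
 [ 100   94    2    1    2]] [[306.36666667 222.29565217]
 [319.96111111 253.73645833]
 [260.         232.        ]
 [266.         232.        ]
 [270.         234.        ]
 [364.         237.        ]
 [364.44444444 242.22222222]
 [368.         253.        ]
 [271.         271.        ]
 [372.         306.33333333]
 [266.         307.        ]
 [365.5        307.5       ]
 [314.         309.        ]
 [360.5        309.        ]]
```

```bash
python3 -m jog '[{"slide":[2.5,0.1,-0.1],"roll":0},{"slide":[5,0.1,-0.1],"roll":0},{"slide":[7.5,0.1,-0.1],"roll":0},{"slide":[9,0.1,-0.1],"roll":0},{"slide":[9.6,0.1,-0.1],"roll":0}]'
python3 -c "
from h import *
s=r.read_state();print(shift(s,[.5085,.2272,.0495]),s['width'])"
```

```text
time: 5.0
ee_pos: [0.5088, 0.223, 0.0511]
eef_rot: [0.002, 0.705, -0.008, 0.71]
ft_force: [0.4, -0.5, -1.0]
width: 0.0484
[ 0.15  0.43 -0.03] 0.048438172136431985
```

```bash
python3 -m jog '[{"slide":[0,0.4,0],"roll":0},{"slide":[0.1,0.43,0],"roll":0},{"slide":[0.15,0.43,0],"roll":0},{"slide":[0.15,0.43,0],"roll":0}]'
python3 -c "
from h import *
s=r.read_state();print(shift(s,[.5085,.2272,.0490]),s['width'],s['ft_force'],axes(s))"
```

```text
time: 5.33
ee_pos: [0.5096, 0.2274, 0.0505]
eef_rot: [0.002, 0.704, -0.008, 0.71]
ft_force: [-0.1, -0.2, -0.7]
width: 0.0484
[ 0.15 -0.02 -0.11] 0.04840133948012169 [-0.10070487 -0.20566846 -0.70622986] [[ 0.009  0.014  1.   ]
 [-0.009  1.    -0.014]
 [-1.    -0.009  0.009]]
```

```bash
python3 -m jog '[{"slide":[0.15,0,-0.1],"roll":0},{"slide":[0.3,0,-0.1],"roll":0},{"slide":[0.3,0,-0.1],"roll":0}]'
python3 -m jog '[{"slide":[0,0,0],"roll":0},{"slide":[0,0,0],"roll":0},{"slide":[0,0,0],"roll":0}]' 0.3
python3 -m jog '[{"slide":[-3,0,0],"roll":0},{"slide":[-7,0,0],"roll":0},{"slide":[-11,0,0],"roll":0},{"slide":[-13,0,0],"roll":0}]' 0.3
python3 -c "
from h import *
s=r.read_state();print(axes(s))
im=r.camera('wrist');cv2.imwrite('pics/w3.png',im[:,:,::-1]);c=cam('wrist',s)
print(w2pix(c,[.5055,.2272,.072]))
im=r.camera('top');cv2.imwrite('pics/t3.png',im[:,:,::-1])
im=r.camera('scene');cv2.imwrite('pics/s3.png',cv2.resize(im[:,:,::-1][100:260,180:400],None,fx=3,fy=3))
"
```

```text
time: 5.58
ee_pos: [0.5098, 0.2276, 0.0489]
eef_rot: [0.003, 0.703, -0.008, 0.711]
ft_force: [-0.3, -0.7, 7.3]
width: 0.0485
time: 5.83
ee_pos: [0.51, 0.2277, 0.0492]
eef_rot: [0.003, 0.703, -0.008, 0.711]
ft_force: [-0.7, -0.7, -0.5]
width: 0.0586
time: 6.17
ee_pos: [0.5097, 0.2292, 0.1839]
eef_rot: [0.004, 0.702, -0.007, 0.713]
ft_force: [-0.2, -0.3, 0.6]
width: 0.0609
[[ 0.016  0.015  1.   ]
 [-0.004  1.    -0.014]
 [-1.    -0.004  0.016]]
[317.16818315 188.9316542 ]
```

View pics/w3.png

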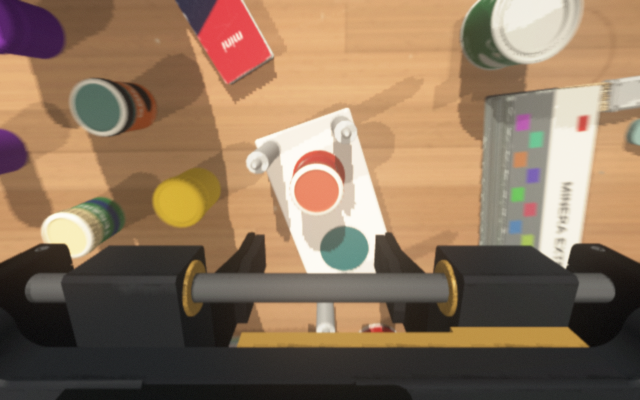

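View pics/s3.png

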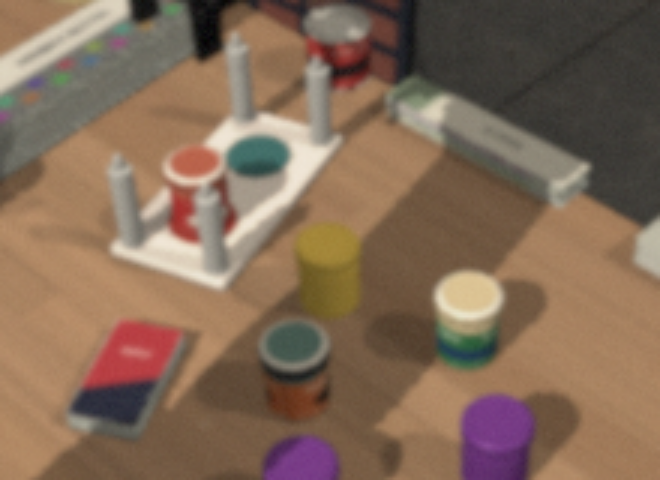

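```bash
python3 -m jog '[{"slide":[0,-3.7,-1.5],"roll":0},{"slide":[0,-7.4,-3],"roll":0},{"slide":[0,-11.1,-4.5],"roll":0},{"slide":[2,-14.8,-6],"roll":0},{"slide":[4,-18.5,-7.4],"roll":0}]' 0
python3 -m jog '[{"slide":[0,0,0],"roll":0},{"slide":[0,0,0],"roll":0}]' 0
python3 -c "
from h import *
s=r.read_state();print(axes(s),shift(s,[.4333,.0408,.034]))
im=r.camera('wrist');cv2.imwrite('pics/w4.png',im[:,:,::-1]);c=cam('wrist',s)
print(w2pix(c,[.4331,.0408,.06]))
"
```

```text
time: 6.73
ee_pos: [0.4338, 0.0485, 0.1422]
eef_rot: [0.003, 0.702, -0.006, 0.712]
ft_force: [0.9, -0.7, -0.0]
width: 0.0836
time: 6.9
ee_pos: [0.4318, 0.0466, 0.1403]
eef_rot: [0.004, 0.703, -0.008, 0.711]
ft_force: [-0.5, 0.4, 0.3]
width: 0.0862
[[ 0.011  0.017  1.   ]
 [-0.005  1.    -0.017]
 [-1.    -0.005  0.011]] [10.64 -0.53  0.04]
[312.21540878 206.84613414]
```

View pics/w4.png

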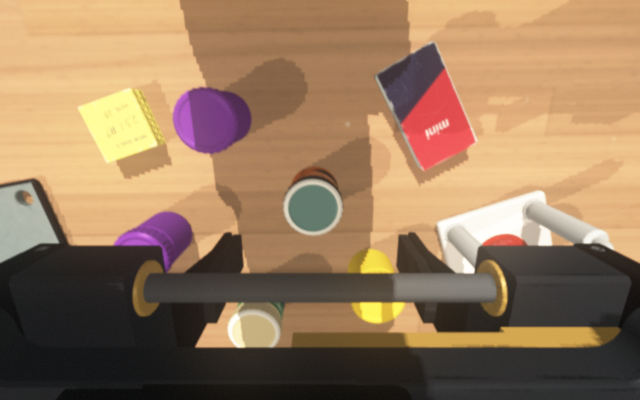

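```bash
python3 -m jog '[{"slide":[1.5,-0.5,0],"roll":0},{"slide":[4.5,-0.5,0],"roll":0},{"slide":[7.5,-0.55,0],"roll":0},{"slide":[9.8,-0.55,0],"roll":0},{"slide":[10.6,-0.55,0],"roll":0}]' 0
python3 -c "
from h import *
s=r.read_state();print(axes(s),shift(s,[.4333,.0408,.034]))"
```

```text
time: 7.37
ee_pos: [0.4329, 0.0429, 0.0325]
eef_rot: [0.002, 0.704, -0.007, 0.71]
ft_force: [-0.7, 0.1, -0.4]
width: 0.0868
[[ 0.009  0.013  1.   ]
 [-0.006  1.    -0.013]
 [-1.    -0.006  0.009]] [-0.15 -0.21  0.05]
```

```bash
python3 -m jog '[{"slide":[-0.1,-0.2,0],"roll":0},{"slide":[-0.15,-0.2,0],"roll":0},{"slide":[-0.15,-0.2,0],"roll":0},{"slide":[-0.15,-0.2,0],"roll":0},{"slide":[-0.15,-0.2,0],"roll":0}]' 1 20
python3 -m jog '[{"slide":[0,0,0],"roll":0},{"slide":[0,0,0],"roll":0},{"slide":[0,0,0],"roll":0},{"slide":[0,0,0],"roll":0}]' 1 20
python3 -c "
from h import *
s=r.read_state();print(axes(s),shift(s,[.592,.2565,.16]))"
```

```text
time: 7.78
ee_pos: [0.4337, 0.0413, 0.0351]
eef_rot: [0.003, 0.703, -0.006, 0.711]
ft_force: [0.1, -0.2, 1.1]
width: 0.0621
time: 8.12
ee_pos: [0.4344, 0.0414, 0.0357]
eef_rot: [0.003, 0.703, -0.006, 0.711]
ft_force: [0.4, -0.9, 6.4]
width: 0.0486
[[ 0.012  0.013  1.   ]
 [-0.005  1.    -0.013]
 [-1.    -0.005  0.012]] [-12.35  21.65  15.64]
```

```bash
python3 -m jog '[{"slide":[-2.5,0,0],"roll":0},{"slide":[-6,0,0],"roll":0},{"slide":[-9.5,0,0],"roll":0},{"slide":[-12,2,1.5],"roll":0},{"slide":[-12.6,5,3.7],"roll":0}]'
python3 -m jog '[{"slide":[0,3.2,2.4],"roll":0},{"slide":[0,6.4,4.8],"roll":0},{"slide":[0,9.6,7.1],"roll":0},{"slide":[0,12.8,9.4],"roll":0},{"slide":[0,15.5,11.4],"roll":0}]'
python3 -c "
from h import *
s=r.read_state();print(axes(s),shift(s,[.592,.2565,.16]))"
```

```text
time: 8.53
ee_pos: [0.472, 0.0905, 0.1665]
eef_rot: [0.006, 0.701, -0.007, 0.713]
ft_force: [2.7, -0.2, -1.1]
width: 0.049
time: 8.95
ee_pos: [0.5891, 0.2463, 0.1675]
eef_rot: [0.005, 0.701, -0.006, 0.713]
ft_force: [-0.2, -0.6, -1.2]
width: 0.0484
[[ 0.016  0.016  1.   ]
 [-0.001  1.    -0.016]
 [-1.    -0.001  0.016]] [0.75 1.03 0.26]
```

```bash
python3 -m jog '[{"slide":[0,0.6,0.2],"roll":0},{"slide":[0,1.05,0.26],"roll":0},{"slide":[0,1.05,0.26],"roll":0}]'
python3 -c "
from h import *
s=r.read_state();print(shift(s,[.592,.2565,.0490]))"
```

```text
time: 9.2
ee_pos: [0.5913, 0.2571, 0.1666]
eef_rot: [0.004, 0.702, -0.006, 0.712]
ft_force: [0.4, -0.6, -1.1]
width: 0.0486
[11.76 -0.04 -0.1 ]
```

```bash
python3 -m jog '[{"slide":[3,0,0],"roll":0},{"slide":[6,0,0],"roll":0},{"slide":[8.5,0,-0.05],"roll":0},{"slide":[10.3,0,-0.05],"roll":0},{"slide":[11.2,0,-0.1],"roll":0}]'
python3 -c "
from h import *
s=r.read_state();print(shift(s,[.592,.2565,.0480]))"
```

```text
time: 9.62
ee_pos: [0.5903, 0.2545, 0.0524]
eef_rot: [0.004, 0.703, -0.007, 0.711]
ft_force: [0.3, 0.1, -0.8]
width: 0.0487
[0.44 0.2  0.16]
```

```bash
python3 -m jog '[{"slide":[0.1,0.2,0.15],"roll":0},{"slide":[0.3,0.2,0.15],"roll":0},{"slide":[0.5,0.2,0.15],"roll":0},{"slide":[0.55,0.2,0.15],"roll":0}]'
python3 -m jog '[{"slide":[0,0,0],"roll":0},{"slide":[0,0,0],"roll":0},{"slide":[0,0,0],"roll":0}]' 0.3
python3 -m jog '[{"slide":[-3,0,0],"roll":0},{"slide":[-7,0,0],"roll":0},{"slide":[-11,0,0],"roll":0},{"slide":[-14,0,0],"roll":0}]' 0.3
python3 -c "
from h import *
s=r.read_state();print(axes(s))
im=r.camera('wrist');cv2.imwrite('pics/w5.png',im[:,:,::-1]);c=cam('wrist',s)
print(w2pix(c,[.591,.2565,.072]),w2pix(c,[.5055,.2272,.072]))
for a in (1,-1):
  for b in (1,-1):
    x=np.array([.548,.242])+Ro.from_euler('z',18.9,degrees=True).as_matrix()[:2,:2]@[a*.088,b*.038]
    print(a,b,w2pix(c,[*x,.097]).round(1))
im=r.camera('top');cv2.imwrite('pics/t5.png',im[:,:,::-1])
im=r.camera('scene');cv2.imwrite('pics/s5.png',cv2.resize(im[:,:,::-1][100:260,180:400],None,fx=3,fy=3))
"
```

```text
time: 9.95
ee_pos: [0.5925, 0.2566, 0.048]
eef_rot: [0.005, 0.702, -0.007, 0.712]
ft_force: [-0.3, -0.1, -0.6]
width: 0.0485
time: 10.2
ee_pos: [0.593, 0.2567, 0.0488]
eef_rot: [0.005, 0.702, -0.007, 0.712]
ft_force: [0.3, -0.0, 0.7]
width: 0.0582
time: 10.53
ee_pos: [0.5916, 0.2573, 0.1927]
eef_rot: [0.006, 0.701, -0.006, 0.713]
ft_force: [1.1, -0.5, 0.8]
width: 0.0607
[[ 0.017  0.017  1.   ]
 [-0.001  1.    -0.017]
 [-1.    -0.001  0.017]]
[318.33861646 189.92574453] [281.34337803  92.1621193 ]
1 1 [376.5 227.9]
1 -1 [294.7 254.8]
-1 1 [304.5  12.2]
-1 -1 [207.9  52.1]
```

View pics/w5.png

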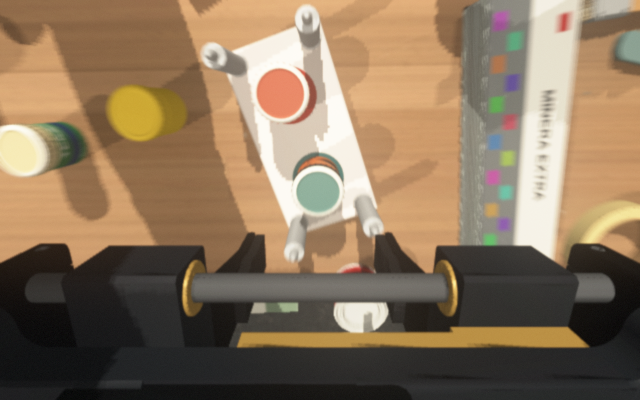

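View pics/s5.png

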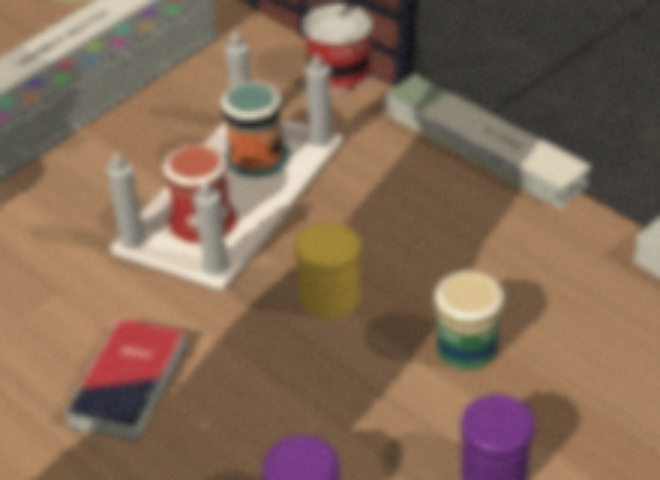

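```bash
python3 -c "
import cv2,numpy as np
im=cv2.imread('pics/w5.png')
P=[(376,228),(295,255),(305,20),(208,52)]
o=[cv2.resize(im[v-20:v+20,u-20:u+20],(300,300),interpolation=cv2.INTER_CUBIC) for u,v in P]
cv2.imwrite('pics/pins.png',np.vstack([np.hstack(o[:2]),np.hstack(o[2:])]))"
```

```text
(no output)
```

View pics/pins.png

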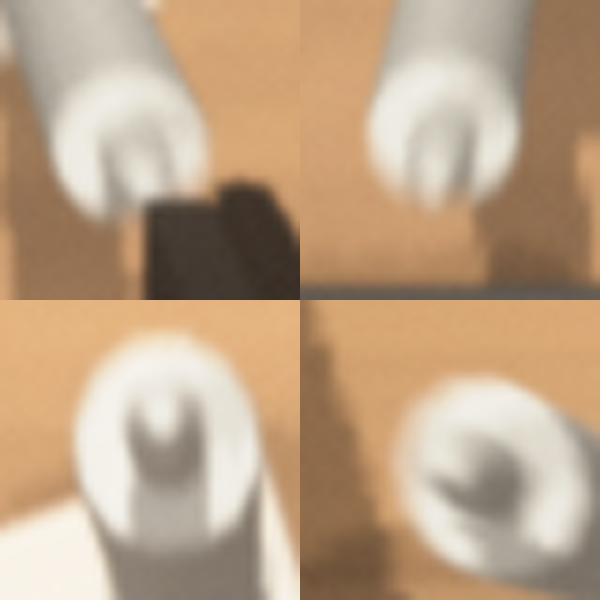

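```bash
python3 -c "
from h import *
from scipy.optimize import least_squares
s=r.read_state();c=cam('wrist',s)
m=np.array([[.088,.038],[.088,-.038],[-.088,.038],[-.088,-.038]])
px=[(373.3,226),(294.3,252.5),(307.3,18.7),(214,55.7)]
W=np.array([pix2w(c,p,.084)[:2] for p in px])
# rigid fit
f=lambda p:(p[:2]+m@Ro.from_euler('z',p[2]).as_matrix()[:2,:2].T-W).ravel()
q=least_squares(f,[.548,.242,.33]);print(q.x,np.degrees(q.x[2]),q.fun.reshape(-1,2).round(4),s['ee_pos'])
# top cam
t=cam('top')
for p in m:
  x=q.x[:2]+Ro.from_euler('z',q.x[2]).as_matrix()[:2,:2]@p; print(w2pix(t,[*x,.084]).round(1))
im=cv2.imread('pics/t5.png')[135:245,180:270];cv2.imwrite('pics/tc5.png',cv2.resize(im,None,fx=6,fy=5.4,interpolation=cv2.INTER_CUBIC))
"
```

```text
[0.551633   0.24262627 0.31661429] 18.14066246583654 [[-0.     -0.0004]
 [-0.0017  0.0002]
 [ 0.0011 -0.0002]
 [ 0.0006  0.0004]] [0.59246416 0.25774971 0.19219084]
[194.5 156.4]
[223.4 147.3]
[214.  221.9]
[243.5 212.2]
```

```bash
python3 -c "
from h import *
im=cv2.imread('pics/top0.png')
P=[(204,157),(227,153),(218,224),(246,215)]
t=cam('top')
o=[cv2.resize(im[v-12:v+12,u-12:u+12],(288,288),interpolation=cv2.INTER_CUBIC) for u,v in [(196,160),(225,152),(216,222),(244,214)]]
cv2.imwrite('pics/pinst.png',np.vstack([np.hstack(o[:2]),np.hstack(o[2:])]))"
```

```text
(no output)
```

View pics/pinst.png

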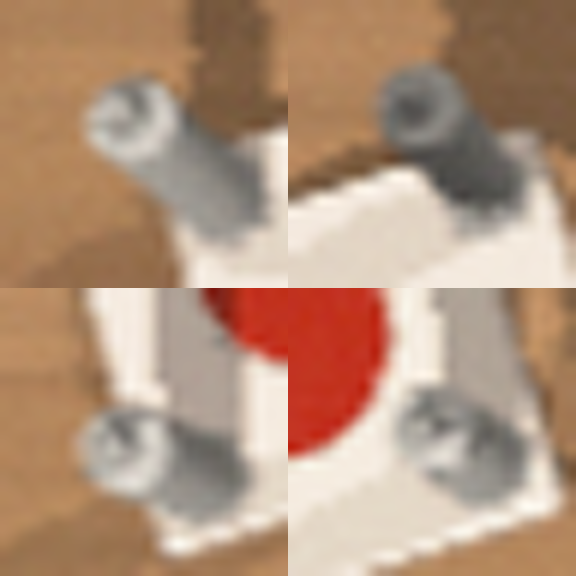

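```bash
python3 -m jog '[{"slide":[0,0,0.5],"roll":-6},{"slide":[-0.5,0.5,1],"roll":-12},{"slide":[-1,0.5,1.5],"roll":-17.5},{"slide":[-1,0.5,2],"roll":-17.5},{"slide":[-1,0.5,2],"roll":-17.5}]' 0
python3 -m jog '[{"slide":[0,0,0],"roll":0},{"slide":[0,0,0],"roll":0}]' 0
cat > snap.py <<'E'
import sys,pickle
from h import *
n=sys.argv[1]
s=r.read_state();im=r.camera('wrist')[:,:,::-1];s2=r.read_state()
cv2.imwrite(f'pics/{n}.png',im);pickle.dump({k:s[k] for k in('ee_pos','eef_rot')},open(f'pics/{n}.pkl','wb'))
print(s['ee_pos'],s2['ee_pos'],axes(s))
E
python3 snap.py w6
python3 -c "
from h import *
import pickle
s=pickle.load(open('pics/w6.pkl','rb'));c=cam('wrist',s)
im=cv2.imread('pics/w6.png');o=[]
m=np.array([[.088,.038],[.088,-.038],[-.088,.038],[-.088,-.038]])
for p in m:
  x=np.array([.5505,.2425])+Ro.from_euler('z',18.2,degrees=True).as_matrix()[:2,:2]@p
  u,v=w2pix(c,[*x,.084]);print(u,v);u,v=int(u),max(20,int(v));o.append(cv2.resize(im[v-20:v+20,u-20:u+20],(300,300),interpolation=cv2.INTER_CUBIC));print(u-20,v-20)
cv2.imwrite('pics/pins6.png',np.vstack([np.hstack(o[:2]),np.hstack(o[2:])]))
"
```

```text
time: 11.1
ee_pos: [0.6128, 0.2619, 0.2014]
eef_rot: [-0.102, 0.693, 0.099, 0.706]
ft_force: [1.0, -0.0, 0.3]
width: 0.0833
time: 11.27
ee_pos: [0.6124, 0.2615, 0.2003]
eef_rot: [-0.101, 0.694, 0.098, 0.706]
ft_force: [-0.3, 0.3, 0.0]
width: 0.0866
[0.61236213 0.2615094  0.20031877] [0.61232596 0.2616401  0.20055668] [[ 0.017 -0.278  0.96 ]
 [-0.001  0.96   0.279]
 [-1.    -0.006  0.016]]
363.3138748609156 214.68504239846186
343 194
281.22784479317636 217.322136565024
261 197
364.36629440150864 -3.2010152809711188
344 0
264.4796082041217 1.1657462915815895
244 0
```

View pics/w6.png

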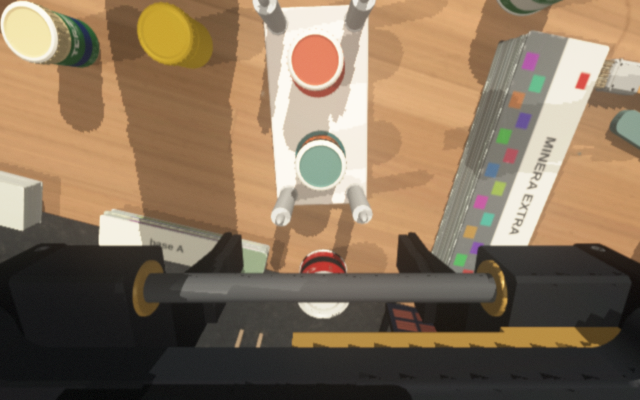

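View pics/pins6.png

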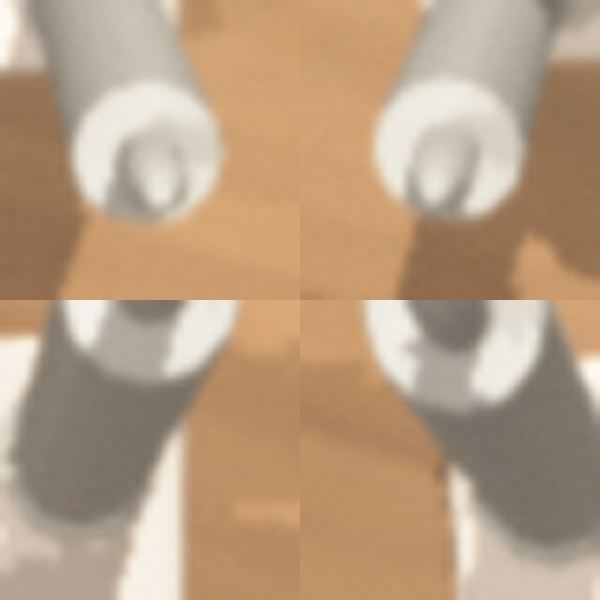

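```bash
python3 -m jog '[{"slide":[0,-3.8,-1.35],"roll":0},{"slide":[0,-7.6,-2.7],"roll":0},{"slide":[0,-11.4,-4.05],"roll":0},{"slide":[0,-15.2,-5.4],"roll":0},{"slide":[0,-19,-6.75],"roll":0}]' 0
python3 -m jog '[{"slide":[0,-3.8,-1.35],"roll":1},{"slide":[0,-7.6,-2.7],"roll":2},{"slide":[0,-11.4,-4.05],"roll":3},{"slide":[0,-15.2,-5.4],"roll":4},{"slide":[0,-19,-6.75],"roll":5}]' 0
python3 -c "
from h import *
s=r.read_state();print(axes(s),shift(s,[.58,-.253,.14]))"
```

```text
time: 11.73
ee_pos: [0.5999, 0.0586, 0.2005]
eef_rot: [-0.101, 0.694, 0.098, 0.706]
ft_force: [0.8, -0.5, 1.2]
width: 0.0871
time: 12.15
ee_pos: [0.5872, -0.1443, 0.2005]
eef_rot: [-0.069, 0.698, 0.067, 0.71]
ft_force: [1.7, 0.5, -1.0]
width: 0.0866
[[ 0.018 -0.192  0.981]
 [-0.     0.981  0.192]
 [-1.    -0.004  0.017]] [  6.04 -10.5   -2.9 ]
```

```bash
python3 -m jog '[{"slide":[1,-3.5,-1],"roll":0},{"slide":[2.5,-7,-2],"roll":0},{"slide":[4,-10,-2.9],"roll":0},{"slide":[5,-10.5,-2.9],"roll":0},{"slide":[5,-10.5,-2.9],"roll":0}]' 0
python3 -m jog '[{"slide":[0,0,0],"roll":0},{"slide":[0,0,0],"roll":0}]' 0
python3 snap.py w7
```

```text
time: 12.57
ee_pos: [0.5776, -0.2552, 0.148]
eef_rot: [-0.067, 0.699, 0.066, 0.709]
ft_force: [-1.2, 0.5, 0.0]
width: 0.0871
time: 12.73
ee_pos: [0.5778, -0.2539, 0.148]
eef_rot: [-0.067, 0.699, 0.066, 0.709]
ft_force: [1.0, 0.2, 0.7]
width: 0.087
[ 0.57782844 -0.25386238  0.14803829] [ 0.57819707 -0.2537205   0.14845406] [[ 0.014 -0.187  0.982]
 [ 0.     0.982  0.187]
 [-1.    -0.003  0.013]]
```

View pics/w7.png

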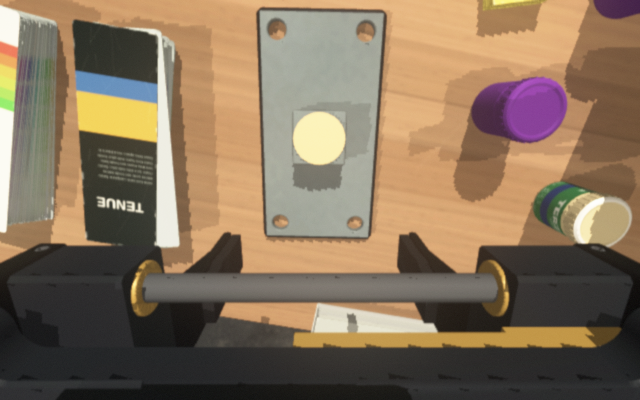

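```bash
python3 -c "
import cv2,numpy as np
im=cv2.imread('pics/w7.png')
P=[(355,222),(280,222),(366,30),(277,29)]
o=[cv2.resize(im[v-20:v+20,u-20:u+20],(300,300),interpolation=cv2.INTER_CUBIC) for u,v in P]
cv2.imwrite('pics/holes.png',np.vstack([np.hstack(o[:2]),np.hstack(o[2:])]))"
```

```text
(no output)
```

View pics/holes.png

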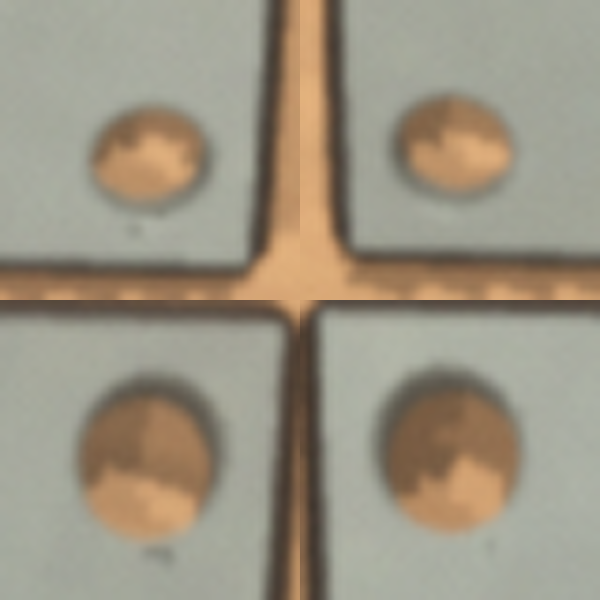

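```bash
python3 -c "
from h import *
import pickle
from scipy.optimize import least_squares
s=pickle.load(open('pics/w7.pkl','rb'));c=cam('wrist',s)
m=np.array([[.088,.038],[.088,-.038],[-.088,.038],[-.088,-.038]])
px=[(355,222.9),(280.4,221.6),(366,30.9),(276.9,28.9)]
W=np.array([pix2w(c,p,.008)[:2] for p in px])
f=lambda p:(p[:2]+m@Ro.from_euler('z',p[2]).as_matrix()[:2,:2].T-W).ravel()
q=least_squares(f,[.53,-.263,.2]);print(q.x,np.degrees(q.x[2]),q.fun.reshape(-1,2).round(4))
s=r.read_state();a=axes(s);print('y ang',np.degrees(np.arctan2(a[1,1],a[0,1]))-90,shift(s,[q.x[0],q.x[1],.011]))
"
```

```text
[ 0.52967641 -0.2630421   0.16736421] 9.589262789145128 [[ 0.0006  0.0004]
 [ 0.0005 -0.0002]
 [-0.0006  0.0001]
 [-0.0005 -0.0003]]
y ang 10.837910446201164 [13.67  0.04 -5.14]
```

```bash
python3 -m jog '[{"slide":[1.5,0,-2.5],"roll":1.2},{"slide":[4,0,-5.1],"roll":1.2},{"slide":[7,0,-5.1],"roll":1.2},{"slide":[8.5,0,-5.1],"roll":1.2},{"slide":[8.5,0,-5.1],"roll":1.2}]' 0
python3 -c "
from h import *
s=r.read_state();a=axes(s);print('y ang',np.degrees(np.arctan2(a[1,1],a[0,1]))-90,shift(s,[.5297,-.263,.012]))
"
```

```text
time: 13.2
ee_pos: [0.5282, -0.2609, 0.0603]
eef_rot: [-0.06, 0.701, 0.06, 0.709]
ft_force: [-0.5, 0.4, 0.6]
width: 0.0871
y ang 9.725965676176457 [ 4.84 -0.23  0.06]
```

```bash
python3 -m jog '[{"slide":[1,-0.2,0.05],"roll":0},{"slide":[2.5,-0.2,0.05],"roll":0},{"slide":[3.8,-0.2,0.05],"roll":0},{"slide":[4.5,-0.2,0.05],"roll":0},{"slide":[4.5,-0.2,0.05],"roll":0}]' 0
python3 -c "
from h import *
s=r.read_state();a=axes(s);print('y ang',np.degrees(np.arctan2(a[1,1],a[0,1]))-90,shift(s,[.5297,-.263,.012]),a)
"
```

```text
time: 13.62
ee_pos: [0.5291, -0.2622, 0.0142]
eef_rot: [-0.06, 0.701, 0.061, 0.708]
ft_force: [-0.6, 0.0, -0.5]
width: 0.0871
y ang 9.782407031807296 [ 0.22 -0.09  0.04] [[ 0.009 -0.17   0.985]
 [ 0.003  0.986  0.17 ]
 [-1.     0.001  0.01 ]]
```

```bash
python3 -m jog '[{"slide":[0.15,-0.1,0.05],"roll":0},{"slide":[0.15,-0.1,0.05],"roll":0},{"slide":[0.15,-0.1,0.05],"roll":0},{"slide":[0.15,-0.1,0.05],"roll":0},{"slide":[0.15,-0.1,0.05],"roll":0}]' 1 40
python3 -m jog '[{"slide":[0,0,0],"roll":0},{"slide":[0,0,0],"roll":0},{"slide":[0,0,0],"roll":0},{"slide":[0,0,0],"roll":0},{"slide":[0,0,0],"roll":0}]' 1 40
python3 -c "
from h import *
s=r.read_state();a=axes(s);print('y ang',np.degrees(np.arctan2(a[1,1],a[0,1]))-90,a,s['ee_pos'])
print('tray in tool',shift(s,[.5297,-.263,0]))
"
```

```text
time: 14.03
ee_pos: [0.5301, -0.2632, 0.0132]
eef_rot: [-0.06, 0.701, 0.061, 0.708]
ft_force: [-0.1, 1.0, 0.5]
width: 0.0614
time: 14.45
ee_pos: [0.5303, -0.2633, 0.0134]
eef_rot: [-0.06, 0.701, 0.061, 0.708]
ft_force: [-0.1, -0.2, 3.2]
width: 0.0461
y ang 9.782407031807296 [[ 0.011 -0.17   0.985]
 [ 0.002  0.986  0.17 ]
 [-1.     0.     0.011]] [ 0.530257   -0.26329524  0.0134042 ]
tray in tool [ 1.34  0.04 -0.06]
```

```bash
python3 -m jog '[{"slide":[-2,0,0],"roll":0},{"slide":[-5,0,0],"roll":0},{"slide":[-8.5,0,0],"roll":0},{"slide":[-12,0,0],"roll":0},{"slide":[-14,0.5,0],"roll":0}]'
python3 -m jog '[{"slide":[0,2,0.2],"roll":0},{"slide":[0,5.2,0.6],"roll":-1},{"slide":[0,8.6,1],"roll":-2},{"slide":[0,12,1.4],"roll":-3},{"slide":[0,15,1.8],"roll":-4}]'
python3 -c "
from h import *
s=r.read_state();a=axes(s);print('y ang',np.degrees(np.arctan2(a[1,1],a[0,1]))-90,a,s['ee_pos'],s['width'],shift(s,[.5514,.2427,.145]))
"
```

```text
time: 14.87
ee_pos: [0.5283, -0.2601, 0.1567]
eef_rot: [-0.06, 0.7, 0.06, 0.709]
ft_force: [0.6, 0.0, -1.4]
width: 0.0457
time: 15.28
ee_pos: [0.5199, -0.107, 0.1562]
eef_rot: [-0.085, 0.698, 0.085, 0.706]
ft_force: [0.9, 0.6, -3.5]
width: 0.0459
y ang 13.772145432751344 [[ 0.012 -0.238  0.971]
 [ 0.001  0.971  0.238]
 [-1.    -0.002  0.012]] [ 0.51988713 -0.10695042  0.15616389] 0.04585158585189911 [ 1.2  33.21 11.37]
```

```bash
python3 -m jog '[{"slide":[0,3.3,1.1],"roll":-1},{"slide":[0,6.6,2.2],"roll":-2},{"slide":[0,9.9,3.4],"roll":-3},{"slide":[0,13.2,4.5],"roll":-4},{"slide":[0,16.5,5.6],"roll":-4.4}]'
python3 -c "
from h import *
s=r.read_state();a=axes(s);print('y ang',np.degrees(np.arctan2(a[1,1],a[0,1]))-90,a,s['ee_pos'],s['width'],shift(s,[.5514,.2427,.145]))
"
```

```text
time: 15.7
ee_pos: [0.5344, 0.0683, 0.1561]
eef_rot: [-0.112, 0.694, 0.112, 0.702]
ft_force: [0.4, 0.1, -3.2]
width: 0.0456
y ang 18.235691461619282 [[ 0.011 -0.313  0.95 ]
 [ 0.001  0.95   0.313]
 [-1.    -0.002  0.011]] [0.53436026 0.06830439 0.15611039] 0.04559575320652403 [ 1.15 16.03  7.06]
```

```bash
python3 -m jog '[{"slide":[0,3.5,1.5],"roll":0},{"slide":[0,7,3.1],"roll":0},{"slide":[0,10.5,4.6],"roll":0},{"slide":[0,13.5,6],"roll":0},{"slide":[0,15.6,6.9],"roll":0}]'
python3 -m jog '[{"slide":[0,0.5,0.1],"roll":0},{"slide":[0,0.5,0.1],"roll":0},{"slide":[0,0.5,0.1],"roll":0}]'
python3 snap.py w8
python3 -c "
from h import *
im=r.camera('top')[:,:,::-1];cv2.imwrite('pics/t8.png',cv2.resize(im[120:250,170:280],None,fx=5,fy=4.6,interpolation=cv2.INTER_CUBIC));
im=r.camera('scene')[:,:,::-1];cv2.imwrite('pics/s8.png',cv2.resize(im[80:220,170:360],None,fx=4,fy=4,interpolation=cv2.INTER_CUBIC))
s=r.read_state();a=axes(s);print('y ang',np.degrees(np.arctan2(a[1,1],a[0,1]))-90,a,s['ee_pos'],s['width'],shift(s,[.5514,.2427,.12]))
"
```

```text
time: 16.12
ee_pos: [0.5499, 0.2421, 0.1555]
eef_rot: [-0.113, 0.695, 0.113, 0.701]
ft_force: [0.5, -0.0, -2.9]
width: 0.0458
time: 16.37
ee_pos: [0.5489, 0.2462, 0.1548]
eef_rot: [-0.113, 0.695, 0.113, 0.701]
ft_force: [0.7, -0.5, -3.1]
width: 0.0457
[0.54888975 0.24617499 0.15481496] [0.54936073 0.24521513 0.15516256] [[ 0.008 -0.316  0.949]
 [ 0.     0.949  0.316]
 [-1.    -0.002  0.008]]
y ang 18.235691461619282 [[ 0.009 -0.313  0.95 ]
 [ 0.001  0.95   0.313]
 [-1.    -0.002  0.009]] [0.54965128 0.2449888  0.15556672] 0.04574266894433089 [ 3.56 -0.27  0.06]
```

View pics/w8.png

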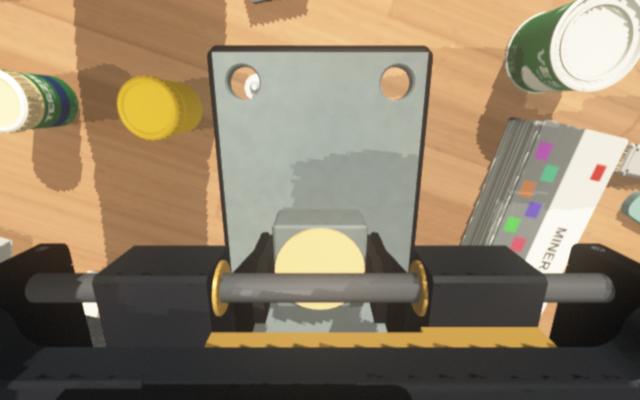

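View pics/t8.png

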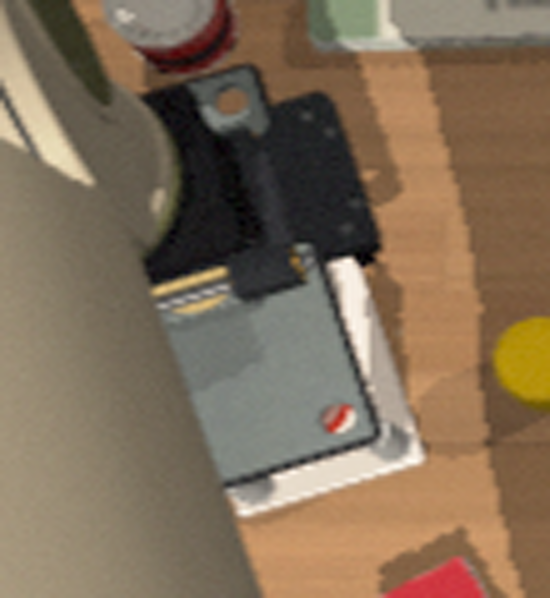

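View pics/s8.png

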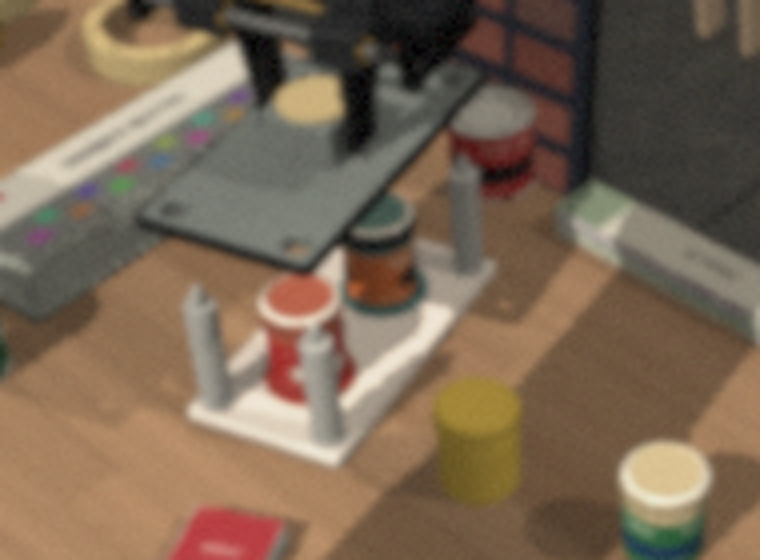

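```bash
python3 -c "
from h import *
import pickle
s=pickle.load(open('pics/w8.pkl','rb'));c=cam('wrist',s)
T=Ro.from_quat(s['eef_rot']).as_matrix()
for y in(.038,-.038):
  print('hole',w2pix(c,s['ee_pos']+T@np.array([.0134-.008,y,-.0006-.088])))
  x=np.array([.5508,.2425])+Ro.from_euler('z',18.2,degrees=True).as_matrix()[:2,:2]@[-.088,y]
  print('pin tip, shoulder',w2pix(c,[*x,.097]),w2pix(c,[*x,.084]))
im=cv2.imread('pics/w8.png')[40:120,210:430];cv2.imwrite('pics/c8.png',cv2.resize(im,None,fx=3.6,fy=3.6,interpolation=cv2.INTER_CUBIC))
"
```

```text
hole [395.72088201  81.20323214]
pin tip, shoulder [371.78443051  88.30936653] [368.86374183  89.06560522]
hole [241.43819367  81.39937445]
pin tip, shoulder [254.68478332  87.99905479] [258.40529816  88.77248269]
```

View pics/c8.png

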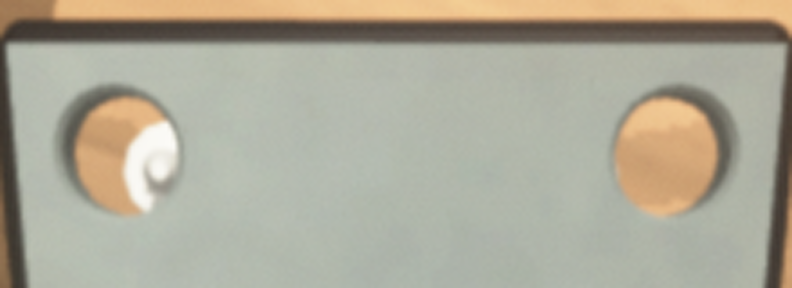

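```bash
python3 -m jog '[{"slide":[1,-0.3,0],"roll":0},{"slide":[2,-0.33,0],"roll":0},{"slide":[3,-0.33,0],"roll":0},{"slide":[3.6,-0.33,0],"roll":0},{"slide":[3.6,-0.33,0],"roll":0}]'
python3 snap.py w9
cat > chk.py <<'E'
from h import *
import pickle,sys
n=sys.argv[1]
s=pickle.load(open(f'pics/{n}.pkl','rb'));c=cam('wrist',s)
T=Ro.from_quat(s['eef_rot']).as_matrix()
for y in(.038,-.038):
  print('hole',w2pix(c,s['ee_pos']+T@np.array([.0134-.008,y,-.0006-.088])))
  x=np.array([.5508,.2425])+Ro.from_euler('z',18.2,degrees=True).as_matrix()[:2,:2]@[-.088,y]
  print('pin tip, shoulder',w2pix(c,[*x,.097]),w2pix(c,[*x,.084]))
im=cv2.imread(f'pics/{n}.png')[40:120,210:430];cv2.imwrite(f'pics/c{n}.png',cv2.resize(im,None,fx=3.6,fy=3.6,interpolation=cv2.INTER_CUBIC))
print(shift(r.read_state(),[.5506,.2417,.1155]))
E
python3 chk.py w9
```

```text
time: 16.93
ee_pos: [0.5499, 0.2413, 0.1172]
eef_rot: [-0.113, 0.696, 0.112, 0.7]
ft_force: [0.1, -0.2, -3.5]
width: 0.0452
[0.54991301 0.24127709 0.11723585] [0.55040121 0.24160487 0.11833396] [[ 0.006 -0.313  0.95 ]
 [-0.001  0.95   0.313]
 [-1.    -0.003  0.006]]
hole [395.71928329  81.20068093]
pin tip, shoulder [391.33552921  86.50260967] [386.52930028  87.57447783]
hole [241.43704974  81.39687339]
pin tip, shoulder [249.86619735  86.55252099] [254.6451289  87.6197833]
[0.28 0.   0.02]
```

View pics/cw9.png

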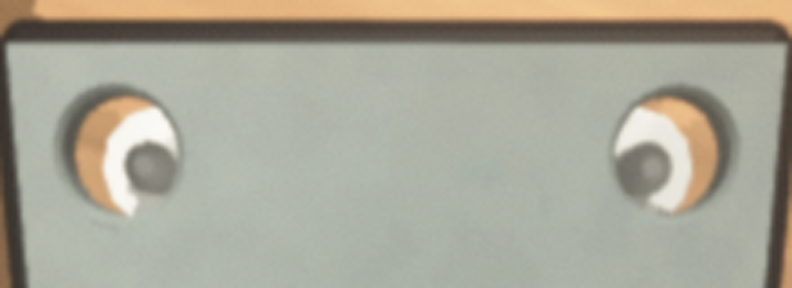

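```bash
python3 -c "
from h import *
print(shift(r.read_state(),[.5511,.2422,.1060]))"
```

```text
[1.23 0.04 0.08]
```

```bash
python3 -m jog '[{"slide":[0,0.06,0.1],"roll":0},{"slide":[0.4,0.06,0.1],"roll":0},{"slide":[0.8,0.06,0.1],"roll":0},{"slide":[1.1,0.06,0.1],"roll":0},{"slide":[1.3,0.06,0.1],"roll":0}]'
python3 snap.py w10
python3 chk.py w10
```

```text
time: 17.4
ee_pos: [0.5511, 0.2425, 0.1048]
eef_rot: [-0.113, 0.696, 0.112, 0.701]
ft_force: [-0.4, -0.4, -2.5]
width: 0.0454
[0.55105285 0.24249721 0.10482065] [0.55095363 0.24232646 0.10455767] [[ 0.007 -0.314  0.95 ]
 [-0.     0.95   0.314]
 [-1.    -0.002  0.007]]
hole [395.71863481  81.19962151]
pin tip, shoulder [395.30613592  82.21361917] [389.86140472  83.65365479]
hole [241.43659149  81.39583373]
pin tip, shoulder [242.81558359  82.2158617 ] [248.44664606  83.65413127]
[-1.09 -0.05 -0.05]
```

View pics/cw10.png

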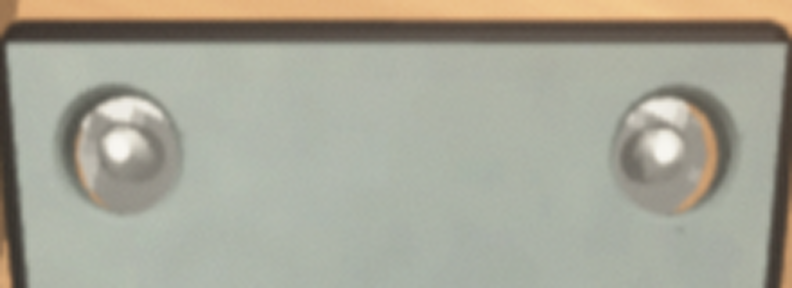

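```bash
python3 -m jog '[{"slide":[0.3,-0.02,0],"roll":0},{"slide":[0.5,-0.02,0],"roll":0},{"slide":[0.65,-0.02,0],"roll":0},{"slide":[0.75,-0.02,0],"roll":0}]'
python3 -c "
from h import *
s=r.read_state();print(s['ee_pos'],s['ft_force'],s['torque'],shift(s,[.5511,.2422,.0974]))"
```

```text
time: 17.78
ee_pos: [0.551, 0.2421, 0.0974]
eef_rot: [-0.113, 0.696, 0.112, 0.7]
ft_force: [-6.1, -3.2, 9.2]
width: 0.0457
[0.55096368 0.24208675 0.09737267] [-6.05617136 -3.1645327   9.24740425] [-0.23784437  1.22978597  0.08404646] [-0.    0.01  0.02]
```

```bash
python3 -m jog '[{"slide":[0,0,0],"roll":0},{"slide":[0,0,0],"roll":0},{"slide":[0,0,0],"roll":0},{"slide":[0,0,0],"roll":0}]' 0.2
python3 -m jog '[{"slide":[-2,0,0],"roll":0},{"slide":[-5.5,0,1],"roll":0},{"slide":[-9,0,3],"roll":0},{"slide":[-11,0,5],"roll":0},{"slide":[-12,0,6],"roll":0}]' 0
python3 snap.py w11
python3 -c "
from h import *
im=r.camera('scene')[:,:,::-1];cv2.imwrite('pics/s11.png',cv2.resize(im[80:220,170:360],None,fx=4,fy=4,interpolation=cv2.INTER_CUBIC))"
```

```text
time: 18.12
ee_pos: [0.5512, 0.2423, 0.0976]
eef_rot: [-0.113, 0.696, 0.112, 0.701]
ft_force: [-0.4, 0.1, 0.2]
width: 0.0641
time: 18.53
ee_pos: [0.61, 0.262, 0.2221]
eef_rot: [-0.112, 0.694, 0.112, 0.703]
ft_force: [0.5, -0.5, -0.3]
width: 0.0859
[0.60995617 0.2620313  0.22212795] [0.61072478 0.2622988  0.22224223] [[ 0.012 -0.314  0.949]
 [ 0.003  0.95   0.314]
 [-1.    -0.001  0.012]]
```

View pics/w11.png

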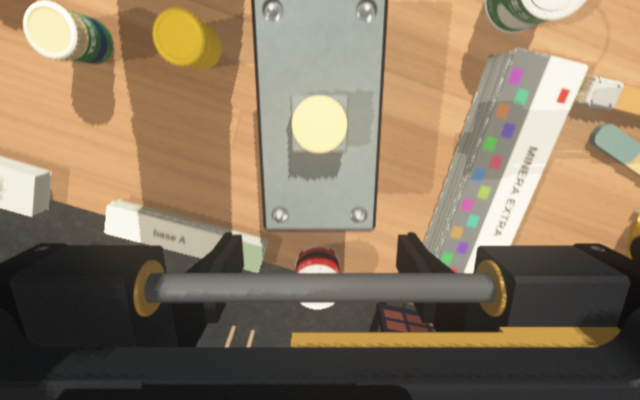

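View pics/s11.png

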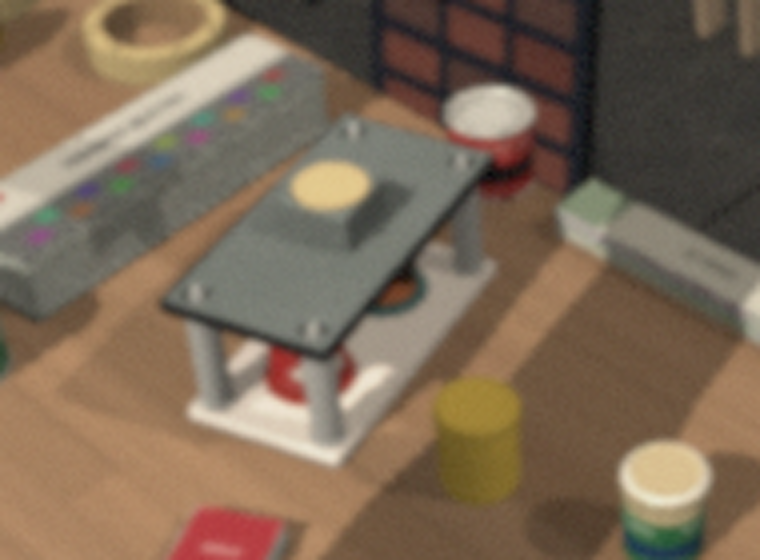

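```bash
python3 -c "
from h import *
import pickle
s=pickle.load(open('pics/w11.pkl','rb'));c=cam('wrist',s)
im=cv2.imread('pics/w11.png');hsv=cv2.cvtColor(im,cv2.COLOR_BGR2HSV)
m=cv2.inRange(hsv,(18,60,190),(35,160,255))[90:160,285:355]
k,l,st,ce=cv2.connectedComponentsWithStats(m);i=1+np.argmax(st[1:,4]);p=ce[i]+[285,90];print(p,st[i],pix2w(c,p,.12))
o=[cv2.resize(im[max(v-20,0):max(v-20,0)+40,u-20:u+20],(290,290),interpolation=cv2.INTER_CUBIC) for u,v in [(360,214),(280,214),(366,12),(272,12)]]
cv2.imwrite('pics/seat.png',np.vstack([np.hstack(o[:2]),np.hstack(o[2:])]))
s=r.read_state();print(axes(s),shift(s,[.5505,-.0166,.16]))
"
```

```text
[318.0923913  132.34601449] [  7   5  55  58 552] [0.55831003 0.24403905 0.12      ]
[[ 0.011 -0.313  0.95 ]
 [ 0.001  0.95   0.313]
 [-1.    -0.002  0.011]] [  5.9  -24.57 -14.36]
```

View pics/seat.png

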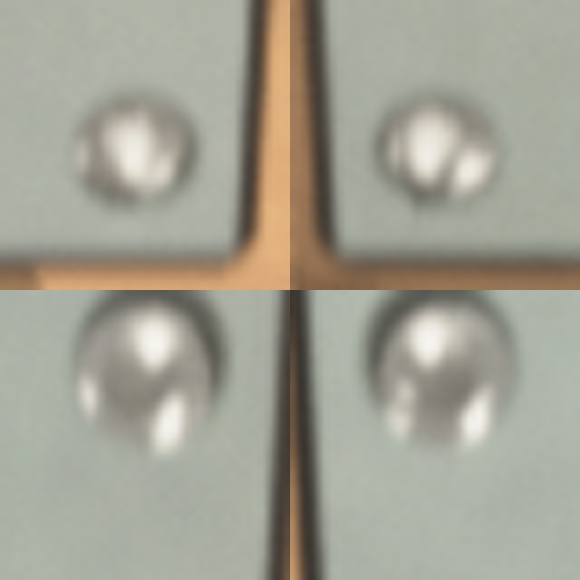

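```bash
python3 -m jog '[{"slide":[0,-3.4,-2],"roll":0},{"slide":[0,-6.8,-4],"roll":0},{"slide":[0,-10.2,-6],"roll":0},{"slide":[0,-13.6,-8],"roll":0},{"slide":[0.5,-17,-10],"roll":0}]' 0
python3 -m jog '[{"slide":[0.5,-3,-1.8],"roll":0},{"slide":[2,-6,-3.5],"roll":0},{"slide":[4,-7.6,-4.4],"roll":0},{"slide":[5.8,-7.6,-4.4],"roll":0},{"slide":[5.8,-7.6,-4.4],"roll":0}]' 0
python3 snap.py w12
python3 -c "
from h import *
import pickle
s=pickle.load(open('pics/w11.pkl','rb'));c=cam('wrist',s);print('pad',pix2w(c,(319.5,124),.12))
s=pickle.load(open('pics/w12.pkl','rb'));c=cam('wrist',s);print(w2pix(c,[.5515,-.0160,.06]))
print(shift(r.read_state(),[.5515,-.016,.034]))"
```

```text
time: 19.05
ee_pos: [0.5662, 0.0672, 0.2138]
eef_rot: [-0.112, 0.694, 0.112, 0.702]
ft_force: [1.0, -0.3, 0.5]
width: 0.0875
time: 19.47
ee_pos: [0.5455, -0.02, 0.1513]
eef_rot: [-0.111, 0.697, 0.112, 0.7]
ft_force: [-0.3, 1.6, -1.3]
width: 0.0868
[ 0.54545385 -0.02003308  0.15132475] [ 0.54666136 -0.01870757  0.15332861] [[ 0.004 -0.311  0.95 ]
 [ 0.001  0.95   0.311]
 [-1.    -0.     0.004]]
pad [0.55168346 0.24306098 0.12      ]
[321.46751353 209.52828891]
[11.94  0.11  0.47]
```

View pics/w12.png

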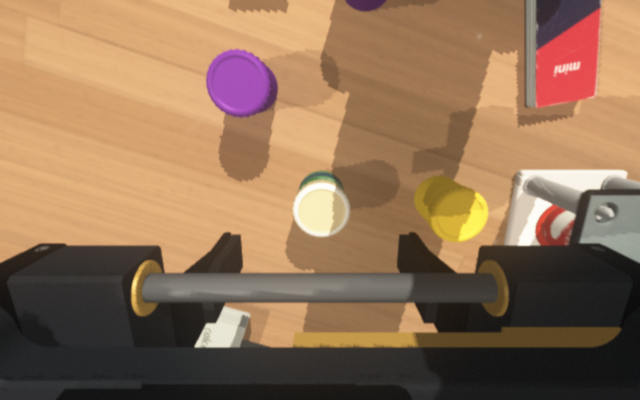

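```bash
python3 -m jog '[{"slide":[1,0.1,0.45],"roll":0},{"slide":[4,0.1,0.45],"roll":0},{"slide":[7.5,0.1,0.45],"roll":0},{"slide":[10.5,0.1,0.45],"roll":0},{"slide":[11.8,0.1,0.45],"roll":0}]' 0
python3 -c "
from h import *
print(shift(r.read_state(),[.551,-.016,.034]))"
```

```text
time: 19.93
ee_pos: [0.5496, -0.0146, 0.0316]
eef_rot: [-0.112, 0.697, 0.113, 0.699]
ft_force: [-0.6, -0.1, 0.7]
width: 0.0871
[-0.24 -0.18  0.09]
```

```bash
python3 -m jog '[{"slide":[-0.2,-0.18,0.1],"roll":0},{"slide":[-0.2,-0.18,0.1],"roll":0},{"slide":[-0.2,-0.18,0.1],"roll":0},{"slide":[-0.2,-0.18,0.1],"roll":0},{"slide":[-0.2,-0.18,0.1],"roll":0}]' 1 20
python3 -m jog '[{"slide":[0,0,0],"roll":0},{"slide":[0,0,0],"roll":0},{"slide":[0,0,0],"roll":0},{"slide":[0,0,0],"roll":0}]' 1 20
python3 -m jog '[{"slide":[-3,0,0],"roll":0},{"slide":[-6,0,0],"roll":0},{"slide":[-10,0,0],"roll":0},{"slide":[-14,0,0],"roll":0},{"slide":[-16,0,0],"roll":0}]'
python3 -c "
from h import *
s=r.read_state();print(axes(s),shift(s,[.5517,.2430,.195]))"
```

```text
time: 20.35
ee_pos: [0.5521, -0.0157, 0.0349]
eef_rot: [-0.113, 0.696, 0.113, 0.7]
ft_force: [-0.2, 0.5, -0.5]
width: 0.0615
time: 20.68
ee_pos: [0.5529, -0.0158, 0.0358]
eef_rot: [-0.112, 0.696, 0.113, 0.7]
ft_force: [0.3, -0.7, 6.4]
width: 0.0483
time: 21.1
ee_pos: [0.5531, -0.0164, 0.2005]
eef_rot: [-0.112, 0.694, 0.113, 0.702]
ft_force: [0.7, -0.6, -1.1]
width: 0.0483
[[ 0.011 -0.315  0.949]
 [ 0.003  0.949  0.315]
 [-1.    -0.001  0.011]] [ 0.62 24.67  8.02]
```

```bash
python3 -m jog '[{"slide":[0,2.5,0.8],"roll":0},{"slide":[0,6,2],"roll":0},{"slide":[0,9.7,3.2],"roll":0},{"slide":[0,13.4,4.4],"roll":0},{"slide":[0,17,5.5],"roll":0}]'
python3 -m jog '[{"slide":[0,3,1],"roll":0},{"slide":[0,6,2],"roll":0},{"slide":[0,7.6,2.5],"roll":0},{"slide":[0,7.6,2.5],"roll":0},{"slide":[0,7.6,2.5],"roll":0}]'
python3 snap.py w13
python3 -c "
from h import *
s=r.read_state();print(axes(s),shift(s,[.5525,.2435,.1565]))"
```

```text
time: 21.52
ee_pos: [0.5512, 0.1642, 0.2009]
eef_rot: [-0.112, 0.694, 0.113, 0.702]
ft_force: [0.7, -0.7, -1.6]
width: 0.048
time: 21.93
ee_pos: [0.5507, 0.2445, 0.2006]
eef_rot: [-0.113, 0.694, 0.113, 0.701]
ft_force: [0.3, -0.8, -1.3]
width: 0.0486
[0.55070784 0.24445984 0.20058298] [0.55116828 0.2430269  0.20081929] [[ 0.01  -0.316  0.949]
 [ 0.002  0.949  0.316]
 [-1.    -0.001  0.01 ]]
[[ 0.01  -0.314  0.949]
 [ 0.002  0.949  0.314]
 [-1.    -0.001  0.01 ]] [4.43 0.01 0.1 ]
```

View pics/w13.png

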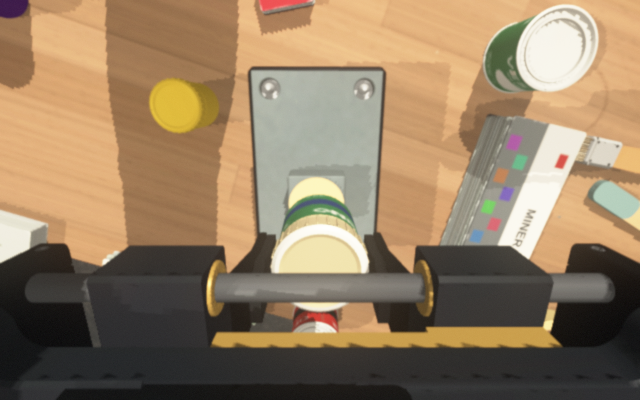

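```bash
python3 -m jog '[{"slide":[1,0,0.1],"roll":0},{"slide":[2.3,0,0.1],"roll":0},{"slide":[3.3,0,0.1],"roll":0},{"slide":[3.9,0,0.1],"roll":0},{"slide":[3.9,0,0.1],"roll":0}]'
python3 -c "
from h import *
s=r.read_state();print(shift(s,[.5525,.2435,.1560]),s['ft_force'])"
```

```text
time: 22.4
ee_pos: [0.5518, 0.2422, 0.1599]
eef_rot: [-0.112, 0.695, 0.112, 0.701]
ft_force: [0.2, 0.2, -1.6]
width: 0.0487
[0.39 0.11 0.1 ] [ 0.22211638  0.16123965 -1.58163875]
```

```bash
python3 -m jog '[{"slide":[0.1,0.1,0.1],"roll":0},{"slide":[0.3,0.1,0.1],"roll":0},{"slide":[0.4,0.1,0.1],"roll":0},{"slide":[0.45,0.1,0.1],"roll":0}]'
python3 -m jog '[{"slide":[0,0,0],"roll":0},{"slide":[0,0,0],"roll":0},{"slide":[0,0,0],"roll":0},{"slide":[0,0,0],"roll":0}]' 0.25
python3 -m jog '[{"slide":[-2,0,0],"roll":0},{"slide":[-5,0,0],"roll":0},{"slide":[-8.5,0,1],"roll":0},{"slide":[-10,0,3],"roll":0},{"slide":[-10,0,4],"roll":0}]' 0
python3 snap.py w14
python3 -c "
from h import *
im=r.camera('scene')[:,:,::-1];cv2.imwrite('pics/s14.png',cv2.resize(im[80:220,170:360],None,fx=4,fy=4,interpolation=cv2.INTER_CUBIC))
import pickle
s=pickle.load(open('pics/w14.pkl','rb'));c=cam('wrist',s);print(w2pix(c,[.551,.243,.18]),w2pix(c,[.551,.243,.12]))"
```

```text
time: 22.73
ee_pos: [0.5529, 0.2435, 0.1559]
eef_rot: [-0.112, 0.695, 0.112, 0.701]
ft_force: [0.2, -1.0, 2.6]
width: 0.0485
time: 23.07
ee_pos: [0.553, 0.2436, 0.1561]
eef_rot: [-0.112, 0.695, 0.112, 0.701]
ft_force: [-0.0, -0.4, -0.2]
width: 0.0629
time: 23.48
ee_pos: [0.5926, 0.2571, 0.2615]
eef_rot: [-0.111, 0.692, 0.113, 0.704]
ft_force: [0.3, -0.6, -0.7]
width: 0.0853
[0.5926314  0.25713329 0.26145552] [0.59274693 0.2570281  0.25856817] [[ 0.015 -0.313  0.95 ]
 [ 0.005  0.95   0.313]
 [-1.    -0.     0.016]]
[318.52017849 149.00016553] [318.74891718 139.37083577]
```

View pics/w14.png

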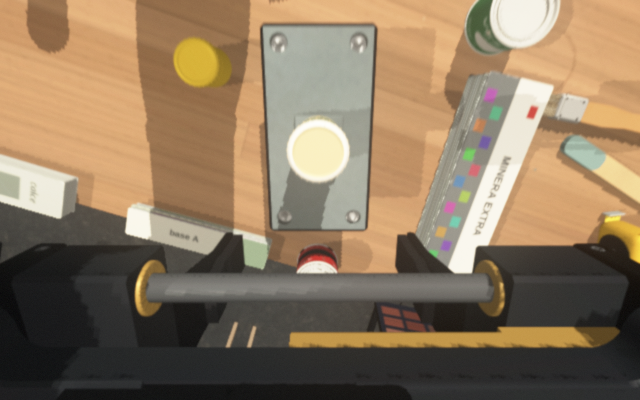

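View pics/s14.png

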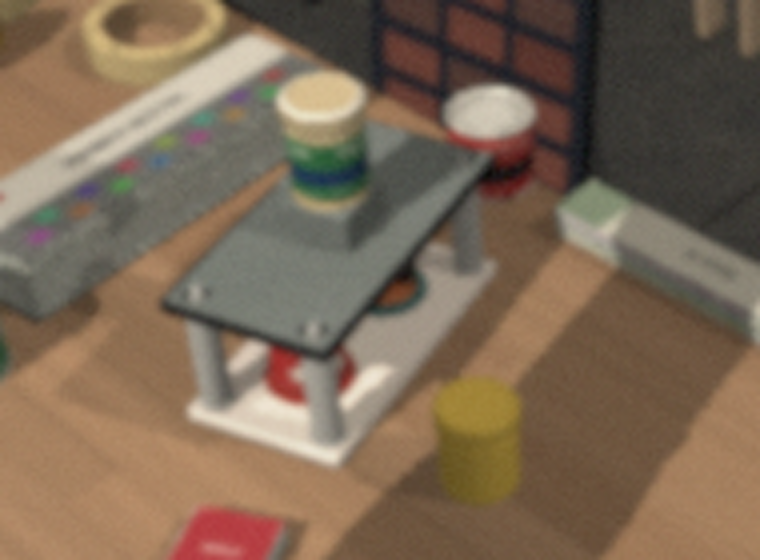

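The cream lid is centred at (318,151) against a predicted (318.5,149), about 1.5 mm off. It stands upright with the tray seated and the gripper well clear.

```bash
python3 -m jog '[{"slide":[-1,0,0],"roll":0},{"slide":[-2,0,0],"roll":0},{"slide":[-2,0,0],"roll":0},{"slide":[-2,0,0],"roll":0},{"slide":[-2,0,0],"roll":0}]' 0
python3 -c "
from bench import r
print(r.close_job())"
```

```text
time: 24.0
ee_pos: [0.5906, 0.2563, 0.2768]
eef_rot: [-0.112, 0.695, 0.112, 0.702]
ft_force: [-0.3, 0.8, 0.1]
width: 0.0873
the job is handed in; nothing more can be done
None
```

The display is built and I handed the job in at about 24 s of the 99 s; `close_job` gives no verdict. The red and teal pots stand on their own discs, the tray is seated on the four posts, and the cream pot stands on its pad.

- **Red and teal pots:** after release, the wrist camera showed both lids within about 1–2 px (1–2 mm) of where they should be, and both looked upright in the scene picture.
- **Tray:** it touched down at the computed seat height. The contact push was about 12 N up and 7 N sideways, and it was gone once I let go. Pictures show all four pins through the holes and the tray looking level.
- **Cream pot:** its lid was about 1.5 mm from the expected spot on the pad, and it looked upright.
- **Checks that disagreed:**
  - The top and wrist cameras put the stand's centre about 3 mm apart in x. I went with the wrist camera and looked through the tray's holes before pushing it down.
  - One colour measurement of the pad came out wrong, so I took the pad's centre from its outline in the picture instead.
- **Not checked:** I did not measure the lower pots again once the tray covered them; the last scene picture shows no sign that they moved.

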